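# Load the fittings magazine and hook its cover on

## Task

Take every brass fitting out of the black moulded tray and push them, standing upright in single file between the magazine's guide rails, until each one stands under the hood, its middle past the hood's front edge. Then close the loading bay with the blue cover: tilt it, hook its lip under the front edge of the hood, and swing it down until it lies flat, square and centred on its posts, inside the two yellow catches. Leave the cup, the junction box and the valve head where they stand.

Things in the scene. Friction and masses are not known exactly. Their poses are not given: they have to be found in the camera images.
- magazine: Fixed grey parts magazine, 286 x 76 x 84. Origin on the bench below the middle of the hood's front edge; +x runs along the channel into the hood, z up. The other magazine points have these axes; their x, z below are in this frame. Loading bay x = -100 to 0, open above. Hood (roof) x = 0 to 162, z = 77 to 84, a 14 slot along it. Seated cover: underside z = 64, lip edge x = 8 to 18.
- channel (a point): Middle of the loading bay's floor: x = -55, z = 8. Guide rails 4 thick, top z = 18, stand 31 apart (inside) from x = -32 to the end wall at x = 153; from x = -32 back to -96 they flare out to about 53 apart. Posts stand beside the channel at x = 0 to 30 (|y| = 27 to 37).
- lip_slot (a point): Middle of the hood's front edge, half-way up the lip slot: x = 0, z = 70.5. The slot runs from the front hood posts' tops (z = 64) to the hood's underside (z = 77), 22 deep. The edge is two yellow ears at |y| = 23 to 37; between them (46 wide) the roof begins only at x = 16, so a narrow pusher may go in that far.
- front_rest (a point): Between the two front bay posts, at the height of their tops: x = -112, z = 64. The posts span x = -122 to -100, |y| = 25 to 37; the cover's front end rests on them. On them yellow catches, x = -122 to -112, up to z = 74, keep the cover from sliding out: its front edge must come down on the hood side of them.
- tray: Fixed black moulded tray, 232 x 72 x 22; origin under its centre on the bench, x along its row of five round cavities at x = -92, -46, 0, 46, 92 (y = 0), each 31 across and 16 deep (floor 6 above the bench).
- cover_grip (a point): Loose blue cover, 140 to 240 g, flat on the bench at first. This point: in the white grip rib at the cover's middle, 38 above its underside. x points to the lip end, y across, z up. Plate 120 (x) x 74 x 5; a panel on it makes it 15 thick all but the last 18 at the +x end, the lip. Rib 16 thick (x), 46 long (y), from 15 to 51 above the underside.
- cover_lip (a point): Middle of the cover's lip edge, half-way through its 5 thickness; 60 ahead (+x) of and 35.5 below cover_grip. Same axes. The lip is the bare 18 x 74 x 5 edge with a white stripe.
- fitting0_center (a point): Brass pipe fitting, upright round body 28 across and 50 high, about 110 g; this point is its centre, half-way up; z along its axis. Starts upright in one of the tray's cavities; 3 to 5 of the five are present.
- fitting1_center (a point): Brass pipe fitting, upright round body 28 across and 50 high, about 110 g; this point is its centre, half-way up; z along its axis. Starts upright in one of the tray's cavities; 3 to 5 of the five are present.
- fitting2_center (a point): Brass pipe fitting, upright round body 28 across and 50 high, about 110 g; this point is its centre, half-way up; z along its axis. Starts upright in one of the tray's cavities; 3 to 5 of the five are present.
- fitting3_center (a point): Brass pipe fitting, upright round body 28 across and 50 high, about 110 g; this point is its centre, half-way up; z along its axis. Starts upright in one of the tray's cavities; 3 to 5 of the five are present.
- fitting4_center (a point): Brass pipe fitting, upright round body 28 across and 50 high, about 110 g; this point is its centre, half-way up; z along its axis. Starts upright in one of the tray's cavities; 3 to 5 of the five are present.
- cup: Plain light grey open cup, 82 across, 95 high, bystander; origin under its centre.
- junction_box: White junction box, 90 x 90 x 43, bystander; origin under its centre.
- valve_head: Silver valve actuator head with a black plug, 120 x 65 x 51, bystander; origin under its centre.
Mind the look-alikes: they are no part of the job. What is shaped like the part that bears fitting0_center but turquoise is not meant.

How it is judged:
By the outcome, as a careful person would: the job done as asked, in the order asked, and still so for the second after the job is handed in, with the robot touching nothing.
Of fitting0, fitting1, fitting2, fitting3, fitting4 only 3 to 5 are there at a start; the rules pass over those that are not, and their reading is None.
At some moment in a run one of cover may be knocked a few centimetres aside while the robot is not near it.
It also fails if it takes over 210 s, if anything falls off the work surface, if the arm or the gripper's body presses on something with over 40 N, if the wrist force passes 120 N, or if a joint passes its speed limit or range.

## Robot

A 6-joint arm with a two-finger parallel gripper is mounted at the origin on the work surface. World frame = base frame: x ahead of the robot, y to its left, z up, the work surface at z = 0. Lengths are in mm, angles in rad, forces in N, time in s.
With the tool pointing down it reaches from about 325 to 900 mm from the base axis. Payload 6.1 kg.
Tool frame: the origin (TCP) lies midway between the tips of the shut fingers; the grasp point (between the pads) lies 19 mm behind it; z points along the fingers, y is the direction in which the jaws open and shut (so a half turn about z gives the same grasp; the last joint's range is limited). The gripper opens to 85 mm and grips with 20 to 120 N. Pads are 22 mm wide; open, the fingers measure 114 mm over their backs; the gripper's body (76 mm by 85 mm) begins 54 mm behind the grasp point. The pads swing forward as they close: fully open they stand 13 mm farther back than shut.
Start: joints at [-0.126, 0.22, 1.526, -0, 1.395, -0.126], TCP at [624.992, -0.003, 196.8] pointing down, gripper open.
Joint ranges: [-2.98, 2.98], [-0.91, 2.08], [0.09, 2.57], [-1.24, 4.39], [0.2, 2.65], [-2.68, 2.68]. Speed limits (rad/s): [2.57, 2.57, 3.01, 3.14, 3.14, 3.14].

## Interface

Orientations are given as a unit quaternion [x, y, z, w].
In Python, from plant import env gives the robot as it stands.
- The arm moves only by the shell command python3 -m jog 'ROWS' [FORCE]. ROWS is JSON, a list that holds one entry, the list of rows, each a list of 7 numbers: the shift along the tool's x, y, z normalised to -1 to 1, where 1 is 100 cm, then the turn, a rotation vector about the tool's x, y, z normalised to -1 to 1, where 1 is 0.5 rad, then the opening, from 0 (shut) to 1 (fully open). A call has 1 to 12 rows; each row shifts and turns the pose as measured when the row begins, along the tool's axes as they then stand; what a row does not reach is not made up. A row lasts 1/8 s, in which the tool goes at most 62.5 mm and 10.7 degrees, less where a joint would pass 70% of its speed; a pose out of reach is approached as far as the arm can. A call with a number of a shift or a turn outside -1 to 1 is refused whole. A call with a gripper value outside its range is refused whole. The fingers move at their own pace and stop on an object; FORCE is the grip in N (left out, the last holds). Time passes only in rows, so rows that do not move let the fingers close. It gives the time, the measured TCP pose, the force and the opening at its end, in the units of the state.
- env.get_state(): the state, without advancing time (a new reading comes with each control period).
- env.camera(name): name is "scene" or "side" or "wrist"; returns (picture, depth): 384x512x3 uint8, blue, green, red; 384x512 float32, mm along the optical axis (not along the pixel's ray), 0 where there is no reading.
- env.get_calibration(name): a dict with "fx", "fy", "cx", "cy" (pixels), "rvec" (rotation vector, rad) and "tvec" (3), from world to camera coordinates, as OpenCV has them. Camera axes: x right, y down, z forward; pixel columns grow to the right and rows downward; lengths in mm; the calibration is good to about 2 mm. A picture is of the moment at which its call begins: read the wrist's pose just before it. get_calibration takes no time and is no camera call; for the wrist camera it gives the pose at the moment of the call.
- env.job_done(): hands the job in, once; it reports no verdict.
The state is a dict: "time_s": time; "joint_pos": joint angles; "qd": joint speeds; "joint_efforts": joint torques, N m; "ee_pos": TCP position; "tcp_rot": TCP orientation; "contact_force": force on the tool from outside, world axes, zero at the start; "ft_torque": the same for the moment, N m; "width": opening from 0.0 (shut) to 1.0 (fully open).
Only numpy, scipy, OpenCV 4.12 (cv2) and the standard library are available. Lean on these libraries where they do the work, as an engineer would, in place of code of your own. Each camera call takes 0.05 s, during which the arm holds its last target.

## Working session

There is one attempt and no reset: what is moved stays moved. The work goes in short steps, Python scripts to look and compute and a shell command to move; the robot and the scene stay as the last step left them, time stands still between calls to the robot, and variables do not carry over. Pictures are saved under pics/ and viewed, and the job is handed in when it is done.

```bash
ls; mkdir -p pics; cat > h.py <<'E'
import numpy as np, cv2
from scipy.spatial.transform import Rotation as R
from plant import env
def cal(n):
    c=env.get_calibration(n); K=np.array([[c['fx'],0,c['cx']],[0,c['fy'],c['cy']],[0,0,1]],float)
    Rm=cv2.Rodrigues(np.array(c['rvec'],float))[0]; return K,Rm,np.array(c['tvec'],float).ravel()
def snap(n,f):
    C=cal(n); p,d=env.camera(n); cv2.imwrite('pics/%s.png'%f,p); np.savez('pics/%s.npz'%f,p=p,d=d,K=C[0],R=C[1],t=C[2]); return p,d,C
def load(f):
    z=np.load('pics/%s.npz'%f); return z['p'],z['d'],(z['K'],z['R'],z['t'])
def unp(C,u,v,dep):
    K,Rm,t=C; r=np.linalg.inv(K)@np.array([u,v,1.])*dep; return Rm.T@(r-t)
def atz(C,u,v,z):
    K,Rm,t=C; r=Rm.T@(np.linalg.inv(K)@np.array([u,v,1.])); o=-Rm.T@t; return o+r*(z-o[2])/r[2]
def proj(C,P):
    K,Rm,t=C; q=K@(Rm@np.asarray(P,float)+t); return q[:2]/q[2]
def cloud(d,C):
    K,Rm,t=C; v,u=np.mgrid[:d.shape[0],:d.shape[1]]
    q=np.stack([(u-K[0,2])/K[0,0]*d,(v-K[1,2])/K[1,1]*d,d],-1); return (q-t)@Rm
def crop(f,x0,y0,x1,y1,s,o):
    p=cv2.imread('pics/%s.png'%f)[y0:y1,x0:x1]; cv2.imwrite('pics/%s.png'%o,cv2.resize(p,None,fx=s,fy=s,interpolation=cv2.INTER_CUBIC))
E
python3 - <<'E'
from h import *
print(env.get_state())
for n in ['scene','side','wrist']:
    p,d,C=snap(n,n+'0'); print(n,C[0][0,0],-C[1].T@C[2],C[1][2])
E
```

```text
pics
{'time_s': 0.0, 'joint_pos': array([-1.26097287e-01,  2.21208868e-01,  1.52759655e+00,  4.38370447e-06,
        1.39467366e+00, -1.26065000e-01]), 'qd': array([ 7.92602447e-04, -2.29544427e-04,  1.08147372e-04,  3.33577478e-05,
       -2.10654828e-03, -5.55555748e-05]), 'joint_efforts': array([-5.06932320e-04, -4.96913910e+01, -3.89390445e+01, -4.46828235e-04,
        1.12446505e-02,  2.49123751e-06]), 'ee_pos': array([6.24348198e+02, 8.21000641e-02, 1.95717683e+02]), 'tcp_rot': array([ 7.07118155e-01,  7.07094778e-01, -5.76083928e-04, -7.46845567e-04]), 'contact_force': array([0.56395075, 0.41312044, 0.06523748]), 'ft_torque': array([ 0.01505639, -0.05272874,  0.01449624]), 'width': 1.0029933851921995}
scene 379.10164997707705 [1386.05422328 -234.77319345  613.37230134] [-0.80481506  0.21735356 -0.55229534]
side 367.4128789242996 [523.30913639 593.75837593 617.49368621] [ 0.04716541 -0.74125368 -0.66956583]
wrist 298.02395135617417 [624.23499932  84.02963466 373.05353041] [-0.00101333 -0.32638349 -0.9452369 ]
```

View pics/scene0.png

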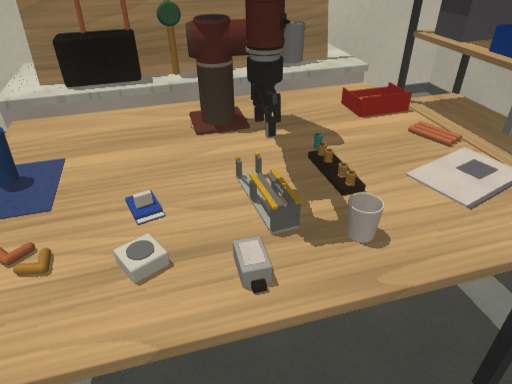

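View pics/side0.png

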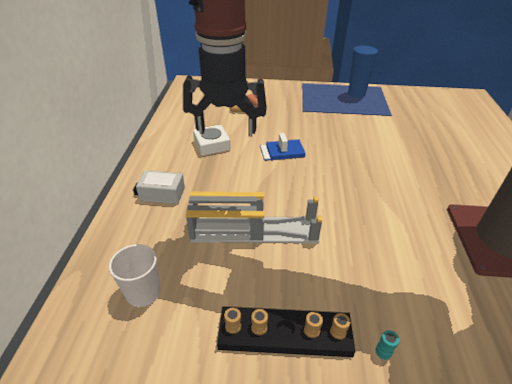

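View pics/wrist0.png

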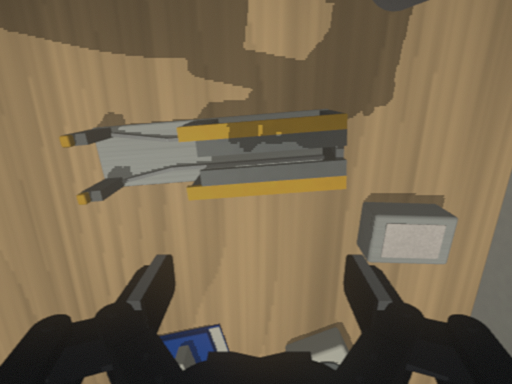

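The side view shows the tray at bottom with 4 brass fittings at about (232,320), (259,321), (313,325), (340,327). The cavity at about (286,326) is empty. The turquoise look-alike at (388,345) stands outside the tray and is not meant. I'll enlarge this and measure.

```bash
python3 - <<'E'
from h import *
crop('side0',200,290,420,375,3.6,'c1')
crop('side0',170,180,340,250,4.5,'c2')
p,d,C=load('side0')
for n in ['side0','wrist0','scene0']:
    p,d,C=load(n); X=cloud(d,C).reshape(-1,3)
    hsv=cv2.cvtColor(p,cv2.COLOR_BGR2HSV).reshape(-1,3).astype(int); ok=d.ravel()>0
    # yellow of magazine
    m=ok&(hsv[:,0]>18)&(hsv[:,0]<30)&(hsv[:,1]>180)&(hsv[:,2]>120)&(X[:,2]>55)&(X[:,2]<110)&(X[:,0]>300)&(X[:,0]<900)
    Y=X[m]; print(n,'yellow',len(Y), Y.min(0) if len(Y) else '',Y.max(0) if len(Y) else '')
    m=ok&(hsv[:,0]>100)&(hsv[:,0]<130)&(hsv[:,1]>150)&(hsv[:,2]>60)&(X[:,2]>5)&(X[:,2]<30)&(abs(X[:,0]-620)<200)&(abs(X[:,1])<400)
    Y=X[m]
    if len(Y)>20:
        r=cv2.minAreaRect(Y[:,:2].astype(np.float32)); print('blue',len(Y),r,np.median(Y[:,2]))
    m=ok&(X[:,2]>45)&(X[:,2]<62)&(X[:,1]>180)&(abs(X[:,0]-530)<220)
    Y=X[m]; 
    if len(Y)>20: print('high',len(Y),Y.min(0),Y.max(0))
E
```

```text
side0 yellow 1 [546.39731371  52.74827243  78.97115792] [546.39731371  52.74827243  78.97115792]
blue 452 ((504.41473388671875, -301.1136779785156), (100.1259765625, 71.4444808959961), 13.439291954040527) 15.691764959328477
high 1328 [310.33021154 194.10210336  45.00486402] [749.87311999 297.46865749  61.8845627 ]
wrist0 yellow 0  
blue 600 ((513.8902587890625, -292.3680114746094), (75.13568878173828, 51.3982048034668), 13.537445068359375) 15.650214477233575
scene0 yellow 409 [431.39272015 -30.20759462  66.170671  ] [712.64213574  64.66794668  86.40199809]
blue 286 ((508.9963684082031, -308.06829833984375), (99.97933959960938, 71.0448989868164), 15.951193809509277) 14.601173158901302
high 362 [311.89156656 194.61043476  45.0292813 ] [749.65239927 294.95286128  61.74537275]
```

View pics/c1.png

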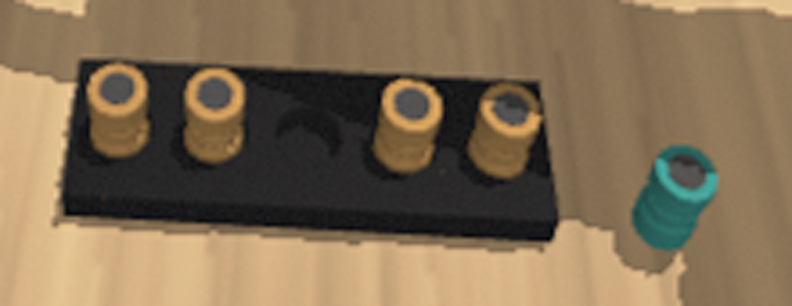

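View pics/c2.png

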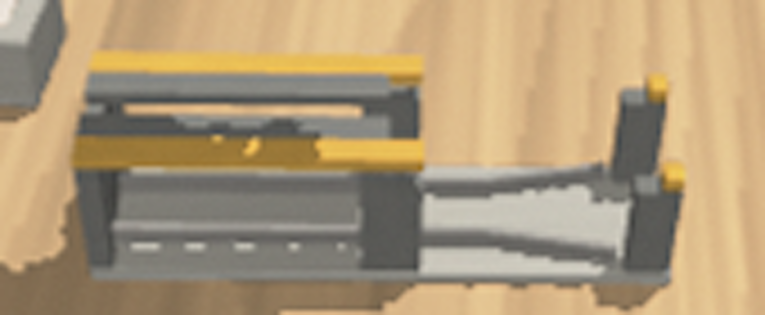

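The crop confirms four brass fittings in the tray's cavities, with the middle one empty. The turquoise one is at crop (675,195), outside the tray, so I'll ignore it. Next I'll fit the tray, magazine and cover.

```bash
python3 - <<'E'
from h import *
for n in ['side0','wrist0','scene0']:
    p,d,C=load(n); X=cloud(d,C).reshape(-1,3); ok=d.ravel()>0
    x,y,z=X.T
    b=ok&(abs(x-600)<200)&(abs(y)<80)
    m=b&(abs(z-84)<3.5)&(x>520); print(n,'hood',m.sum(),cv2.minAreaRect(X[m][:,:2].astype(np.float32)),X[m].min(0),X[m].max(0),np.median(z[m]))
    m=b&(abs(z-74)<4)&(x<500)
    if m.sum()>3: print('catch',m.sum(),X[m].min(0),X[m].max(0))
    m=b&(abs(z-8)<2)&(x<540)&(x>440); print('floor',m.sum(),X[m].min(0),X[m].max(0)) if m.sum() else 0
    m=b&(abs(z-18)<2)&(x<540)&(x>440); 
    if m.sum(): print('railtops',m.sum(),X[m].min(0),X[m].max(0))
    m=ok&(y>180)&(abs(x-530)<250)&(abs(z-22)<3)&(y<330)
    if m.sum()>5: print('tray',m.sum(),cv2.minAreaRect(X[m][:,:2].astype(np.float32)),np.median(z[m]))
    m=ok&(y>180)&(abs(x-530)<250)&(z>52)&(z<60)&(y<330)
    if m.sum()>5:
        im=(m.reshape(d.shape)).astype(np.uint8); k,l,s,c=cv2.connectedComponentsWithStats(im)
        for i in range(1,k):
            if s[i][4]>8: P=X.reshape(*d.shape,3)[l==i]; print('  top',s[i][4],P.min(0).round(),P.max(0).round(),((P.min(0)+P.max(0))/2).round(1))
    m=ok&(abs(x-510)<120)&(abs(y+300)<120)&(z>45)&(z<56)
    if m.sum()>5: print('rib',m.sum(),cv2.minAreaRect(X[m][:,:2].astype(np.float32)),np.median(z[m]))
    m=ok&(abs(x-510)<120)&(abs(y+300)<120)&(z>3)&(z<18)
    if m.sum()>5: print('cover all',m.sum(),cv2.minAreaRect(X[m][:,:2].astype(np.float32)),np.median(z[m]))
E
python3 -c "
from h import *
crop('wrist0',50,90,360,215,2.5,'c3'); crop('side0',245,125,320,170,9,'c4')"
```

```text
side0 hood 1613 ((629.4630126953125, 23.182594299316406), (161.94248962402344, 77.08494567871094), 4.056617736816406) [546.48990757 -20.52413022  80.50048287] [712.17778138  66.44182188  87.45417556] 85.0176936823209
catch 46 [425.07714852 -29.08637042  70.18776491] [439.9250933   45.73383869  76.92225929]
floor 593 [441.27599032 -23.51025175   6.15917424] [539.85822422  54.05260298   9.9919936 ]
railtops 171 [440.13402448 -21.70885065  16.04181573] [539.59213012  48.77239695  19.97864569]
tray 3664 ((546.25, 259.714599609375), (98.36488342285156, 466.9945068359375), 84.86209869384766) 23.05693003206295
  top 83 [732. 195.  53.] [778. 238.  60.] [755.4 216.7  56.3]
  top 210 [572. 253.  52.] [598. 281.  60.] [584.9 267.4  55.8]
  top 206 [526. 253.  52.] [552. 280.  60.] [539.4 266.3  56. ]
  top 210 [435. 248.  52.] [460. 278.  60.] [447.1 263.   55.9]
  top 217 [388. 248.  52.] [414. 276.  60.] [401.  261.9  56. ]
  top 11 [315. 273.  52.] [320. 283.  53.] [317.2 278.   52.6]
  top 13 [320. 275.  52.] [326. 284.  54.] [323.  279.4  53. ]
  top 9 [319. 287.  52.] [324. 294.  53.] [3
[... 1546 characters left out ...]
((468.6507873535156, 260.85748291015625), (284.84320068359375, 74.78507995605469), 2.4534242153167725) 22.05096776164323
  top 37 [391. 247.  52.] [418. 275.  59.] [404.3 261.   55.7]
  top 38 [432. 248.  52.] [462. 273.  58.] [447.1 260.6  55.4]
  top 44 [525. 250.  53.] [553. 278.  58.] [538.8 264.3  55.6]
  top 54 [573. 251.  52.] [600. 279.  58.] [586.9 265.1  55.2]
  top 60 [734. 195.  52.] [763. 235.  60.] [748.4 214.7  56. ]
rib 87 ((514.6451416015625, -304.10992431640625), (19.454883575439453, 45.27913284301758), 12.926406860351562) 49.91304597430363
cover all 603 ((533.4476928710938, -339.2259216308594), (141.94473266601562, 152.0895233154297), 14.175919532775879) 13.649055243708037
```

View pics/c3.png

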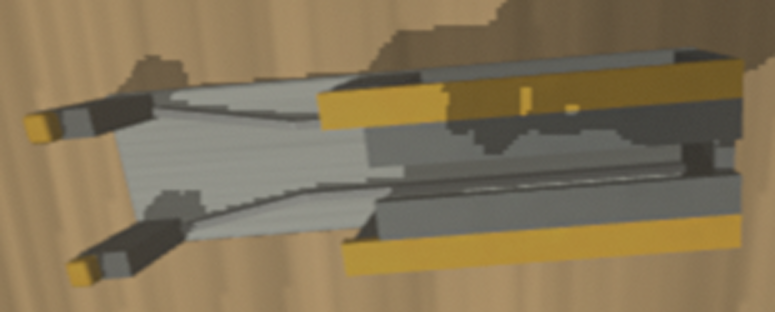

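View pics/c4.png

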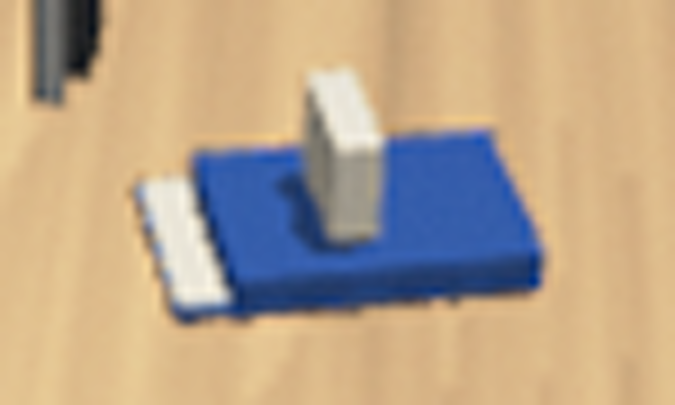

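Findings:
- **Magazine:** origin about (548.2, 16.1), yaw 4.4°.
- **Fittings:** about (586,266), (539,265), (447,262) and (402,261.5).
- **Cover:** rib at (514,-302.5), yaw 13.3°, lip towards +x (image left).

I'll start by turning the tool so its x axis lies along the magazine.

```bash
cat >> h.py <<'E'
YAW=np.deg2rad(4.4)
MO=np.array([548.2,16.1,0])
def mag(x,y=0,z=0,yaw=None):
    a=YAW; return MO+np.array([x*np.cos(a)-y*np.sin(a),x*np.sin(a)+y*np.cos(a),z])
def Rdown(yawx): # tool x along world yaw, z down
    c,s=np.cos(yawx),np.sin(yawx); return np.array([[c,s,0],[s,-c,0],[0,0,-1.]])
def to(P,Rt=None,show=True):
    s=env.get_state(); Rc=R.from_quat(s['tcp_rot']).as_matrix(); p=np.array(s['ee_pos'])
    sh=Rc.T@(np.asarray(P)-p)/1000; 
    rv=np.zeros(3) if Rt is None else R.from_matrix(Rc.T@Rt).as_rotvec()/0.5
    print('t',round(s['time_s'],2),'pos',p.round(1),'w',round(float(s['width']),3),'F',np.round(s['contact_force'],1),'| shift',sh.round(4),'rot',rv.round(3)); return sh,rv
E
python3 -c "
from h import *
to([586,266.3,110],Rdown(YAW))"
python3 -m jog '[[[0,0,0,0,0,0.36,0.8],[0,0,0,0,0,0.36,0.8],[0,0,0,0,0,0.36,0.8],[0,0,0,0,0,0.36,0.8],[0,0,0,0,0,0.36,0.8],[0,0,0,0,0,0.36,0.8],[0,0,0,0,0,0.36,0.8],[0,0,0,0,0,0.36,0.8],[0,0,0,0,0,0.1,0.8]]]' 40
python3 -c "
from h import *
to([586,266.3,110],Rdown(YAW))"
```

```text
t 0.15 pos [6.245e+02 1.000e-01 1.959e+02] w 1.001 F [ 0.9 -0.2  0.1] | shift [ 0.2662 -0.0384  0.086 ] rot [-3.000e-03  2.000e-03  2.988e+00]
time_s: 1.27
ee_pos: [621.8, 0.4, 191.4]
tcp_rot: [1.0, 0.015, -0.005, -0.001]
contact_force: [0.4, -0.0, -0.5]
width: 0.801
t 1.27 pos [6.218e+02 4.000e-01 1.914e+02] w 0.801 F [ 0.4 -0.  -0.5] | shift [-0.0268 -0.2668  0.0821] rot [-0.003  0.019 -0.092]
```

```bash

python3 -m jog '[[[-0.005,-0.055,0.01,0,0.02,-0.09,0.8],[-0.005,-0.055,0.018,0,0,0,0.8],[-0.005,-0.055,0.018,0,0,0,0.8],[-0.005,-0.055,0.018,0,0,0,0.8],[-0.005,-0.045,0.018,0,0,0,0.8],[0,0,0,0,0,0,0.8]]]'
python3 -c "
from h import *
to([586,266.3,110],Rdown(YAW))"
```

```text
time_s: 2.02
ee_pos: [577.7, 269.0, 105.4]
tcp_rot: [0.999, 0.036, -0.0, -0.0]
contact_force: [0.8, -0.0, 0.3]
width: 0.799
t 2.02 pos [577.7 269.  105.4] w 0.799 F [ 0.8 -0.   0.3] | shift [ 0.0081  0.0033 -0.0046] rot [-0.001  0.001 -0.008]
```

```bash

python3 -m jog '[[[0.008,0.003,0,0,0,0,0.8],[0,0,0,0,0,0,0.8]]]'
python3 -c "
from h import *
p,d,C=snap('wrist','w1')
X=cloud(d,C); m=(d>0)&(X[...,2]>52)&(X[...,2]<60)&(abs(X[...,1]-265)<40)
k,l,s,c=cv2.connectedComponentsWithStats(m.astype(np.uint8))
for i in range(1,k):
    if s[i][4]>50: P=X[l==i]; print(s[i],P.min(0).round(1),P.max(0).round(1),((P.min(0)+P.max(0))/2).round(1))
to([586,266.3,110],Rdown(YAW))"
```

```text
time_s: 2.28
ee_pos: [587.2, 265.1, 105.8]
tcp_rot: [0.999, 0.036, 0.0, 0.0]
contact_force: [0.7, 0.1, -0.3]
width: 0.793
[239 188  34  33 870] [570.4 253.8  52. ] [598.2 281.   58.3] [584.3 267.4  55.2]
[238 239  32  30 752] [524.5 252.3  52. ] [552.7 279.7  59.2] [538.6 266.   55.6]
[236 324  29  26 579] [432.8 249.6  52.1] [461.1 276.9  58.1] [446.9 263.2  55.1]
t 2.33 pos [587.1 265.1 105.9] w 0.8 F [ 0.7 -0.8  1.3] | shift [-0.001  -0.0013 -0.0041] rot [ 0.001 -0.001 -0.009]
```

View pics/w1.png

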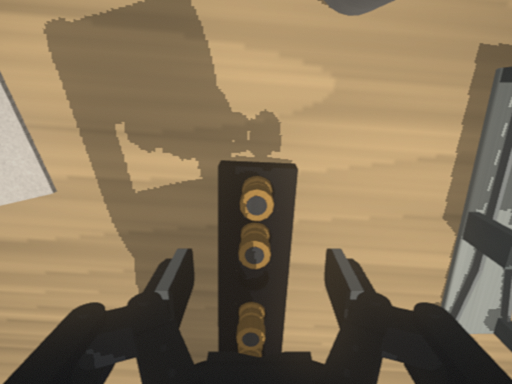

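The wrist view shows fitting tops at (256,205), (255,253) and (250,338), with the jaws straddling the row. That agrees with the side and scene readings within 2 mm. I'll descend and grip.

```bash

python3 -m jog '[[[-0.0018,-0.0018,0.02,0,0,0,0.8],[0,0,0.028,0,0,0,0.8],[0,0,0.025,0,0,0,0.8],[0,0,0,0,0,0,0.8]]]'
python3 -c "
from h import *
to([585.3,267,28],Rdown(YAW))"
```

```text
time_s: 2.82
ee_pos: [585.6, 263.3, 28.9]
tcp_rot: [0.999, 0.034, 0.0, 0.0]
contact_force: [-0.1, -0.6, -0.0]
width: 0.801
t 2.83 pos [585.6 263.3  28.9] w 0.801 F [-0.1 -0.6 -0. ] | shift [-0.0001 -0.0037  0.0009] rot [ 0.001 -0.001 -0.019]
```

```bash

python3 -m jog '[[[0,-0.0037,0.001,0,0,-0.02,0.6],[0,0,0,0,0,0,0.25],[0,0,0,0,0,0,0.25],[0,0,0,0,0,0,0.25],[0,0,0,0,0,0,0.25]]]' 40
python3 -c "
from h import *
to([585.3,267,28],Rdown(YAW))"
```

```text
time_s: 3.45
ee_pos: [587.8, 267.7, 31.3]
tcp_rot: [0.999, 0.039, 0.003, -0.0]
contact_force: [-0.6, 0.1, 0.6]
width: 0.252
t 3.45 pos [587.8 267.7  31.3] w 0.252 F [-0.6  0.1  0.6] | shift [-0.0025  0.0005  0.0033] rot [-0.002 -0.011  0.001]
```

```bash

python3 -m jog '[[[-0.002,0,0.003,0,0,0,0.1],[0,0,0,0,0,0,0.1],[0,0,0,0,0,0,0.1]]]' 40
python3 -c "
from h import *
to([585.3,267,28],Rdown(YAW))
snap('wrist','w2'); snap('side','s2'); crop('side',0,0,1,1,1,'x') if 0 else crop('s2',180,240,380,380,4,'c5')"
```

```text
time_s: 3.82
ee_pos: [585.6, 267.5, 28.2]
tcp_rot: [0.999, 0.039, 0.003, -0.001]
contact_force: [-0.8, 0.2, 0.8]
width: 0.096
t 3.83 pos [585.6 267.5  28.2] w 0.096 F [-0.8  0.2  0.8] | shift [-0.0004  0.0005  0.0002] rot [-0.002 -0.012  0.001]
```

View pics/w2.png

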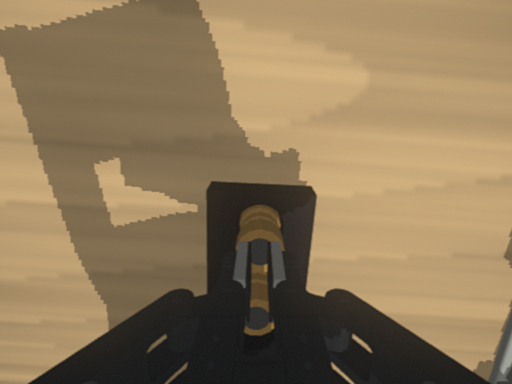

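View pics/c5.png

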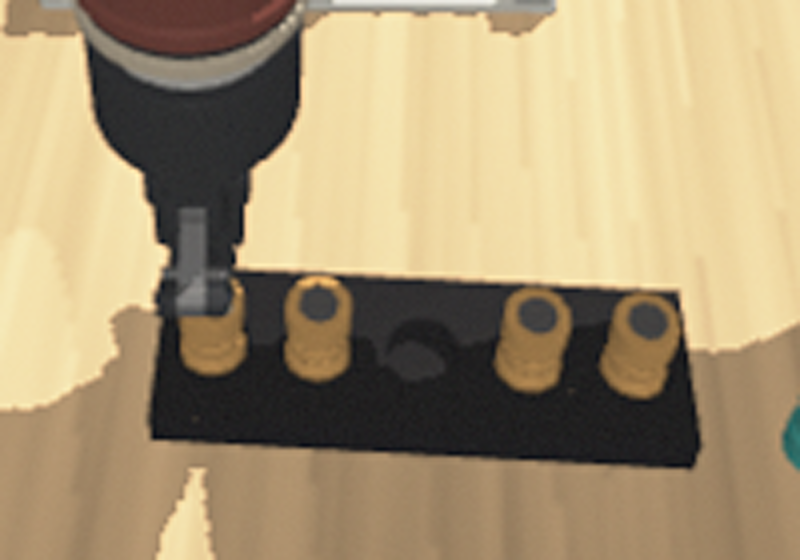

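```bash

python3 -c "
from h import *
p,d,C=load('w2')
for P in [[585.3,267,56],[585.3,267,28],[585.3,267,47],[539.1,265.6,56]]: print(P,proj(C,P).round())
X=cloud(d,C)
for v in range(200,345,8): print(v,X[v,262].round(),X[v,245].round(),p[v,262])
crop('w2',190,180,330,350,4,'c6')"
```

```text
[585.3, 267, 56] [260. 249.]
[585.3, 267, 28] [259. 228.]
[585.3, 267, 47] [260. 242.]
[539.1, 265.6, 56] [256. 316.]
200 [603. 267.  22.] [602. 278.  22.] [32 38 44]
208 [598. 266.  23.] [597. 277.  23.] [ 48  80 103]
216 [597. 266.  35.] [591. 277.  23.] [ 45  79 100]
224 [598. 267.  49.] [594. 276.  41.] [40 69 87]
232 [596. 266.  55.] [595. 276.  55.] [ 48  84 109]
240 [592. 266.  57.] [591. 276.  57.] [48 49 50]
248 [587. 266.  57.] [596. 275.  74.] [49 52 53]
256 [582. 265.  57.] [596. 275.  83.] [48 51 52]
264 [576. 265.  56.] [595. 274.  87.] [47 54 58]
272 [550. 262.  24.] [595. 274.  94.] [ 49  84 108]
280 [551. 263.  34.] [595. 274. 100.] [45 78 99]
288 [552. 263.  45.] [591. 274. 101.] [39 67 86]
296 [551. 263.  52.] [587. 273. 100.] [39 67 86]
304 [548. 263.  56.] [582. 273.  99.] [ 47  84 108]
312 [544. 262.  58.] [578. 273. 100.] [48 49 50]
320 [537. 262.  56.] [575. 273. 100.] [47 49 49]
328 [531. 261.  57.] [529. 272.  56.] [46 62 74]
336 [479. 256.   9.] [478. 270.   9.] [22 23 23]
344 [480. 257.  18.] [478. 270.  17.] [16 18 17]
```

View pics/c6.png

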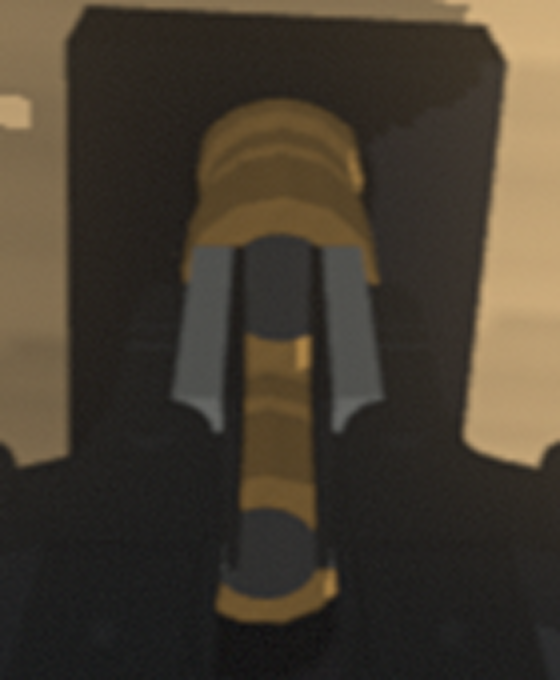

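```bash

python3 -c "
from h import *
# fingertip lowest z in each view within neighbourhood of TCP
for n,P in [('side0',[624.3,0,196]),('scene0',[624.3,0,196]),('wrist0',[624.3,0,196]),('w1',[587.1,265.1,105.8]),('w2',[585.6,267.5,28.2]),('s2',[585.6,267.5,28.2])]:
    p,d,C=load(n); X=cloud(d,C); D=X-np.array(P); 
    m=(d>0)&(np.abs(D[...,0])<65)&(np.abs(D[...,1])<65)&(X[...,2]>60)&(D[...,2]<80)&(p.max(-1)<130)
    q=X[m]; print(n,len(q),np.percentile(q[:,2],[0,1,3,5]).round(1) if len(q) else '', proj(C,P).round())
    q=q[q[:,2]<q[:,2].min()+8]; print(q.min(0).round(),q.max(0).round())
s=env.get_state(); print(s['joint_pos'])
"
```

```text
side0 573 [60.5 61.8 64.2 65.5] [227. 154.]
[560. -15.  60.] [575.  57.  68.]
scene0 727 [60.2 63.8 76.9 79.1] [265. 147.]
[561. -21.  60.] [583. -13.  67.]
wrist0 9881 [60.  79.1 82.6 83. ] [259. 229.]
[560. -10.  60.] [575.  55.  68.]
w1 4177 [147.2 149.7 151.7 153.2] [259. 228.]
[573. 220. 147.] [601. 311. 155.]
w2 3210 [64.3 67.4 69.9 71.2] [259. 228.]
[590. 252.  64.] [597. 285.  72.]
s2 5 [60.1 60.5 61.2 62. ] [232. 323.]
[574. 264.  60.] [574. 264.  60.]
[ 3.06433289e-01  4.23581249e-01  1.60645476e+00 -5.97675218e-04
  1.10584823e+00  1.80027553e+00]
```

View pics/s2.png

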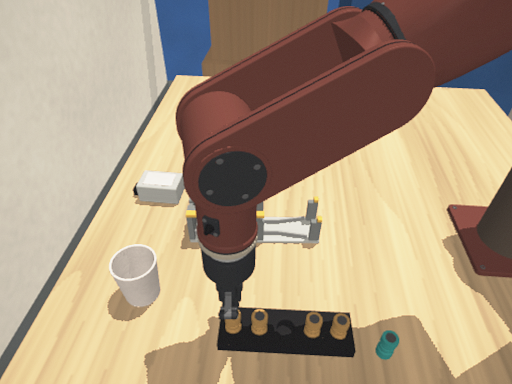

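The fingers shut above the fitting. The wrist depth puts their real tips about 38 mm (shut) to 41 mm (open) above the reported TCP along the tool axis. Both wrist pictures agree on this, and the closure met nothing. I'll use that tool offset, raise, open and go down further in small, checked steps.

```bash

python3 -m jog '[[[0,0,0,0,0,0,0.8],[0,0,0,0,0,0,0.8],[0,0,0,0,0,0,0.8],[0,0,0,0,0,0,0.8],[0,0,0.015,0,0,0,0.8],[0,0,0,0,0,0,0.8]]]' 40
python3 -c "
from h import *
to([585.3,267,-11],Rdown(YAW))
p,d,C=snap('wrist','w3'); X=cloud(d,C); P=np.array(env.get_state()['ee_pos'])
m=(d>0)&(np.abs(X[...,0]-P[0])<20)&(np.abs(X[...,1]-P[1])>22)&(np.abs(X[...,1]-P[1])<60)&(X[...,2]>26)&(X[...,2]<100); q=X[m]
print(len(q),np.percentile(q[:,2],[0,1,3,5,10]))
"
```

```text
time_s: 4.68
ee_pos: [585.4, 267.4, 11.8]
tcp_rot: [0.999, 0.039, 0.003, -0.0]
contact_force: [-0.0, -0.1, -0.3]
width: 0.803
t 4.67 pos [585.4 267.4  11.8] w 0.803 F [-0.  -0.1 -0.3] | shift [-0.0003  0.0004  0.0228] rot [-0.001 -0.01   0.001]
5310 [53.24786194 55.59477528 57.85382373 59.47866945 62.77646197]
```

View pics/w3.png

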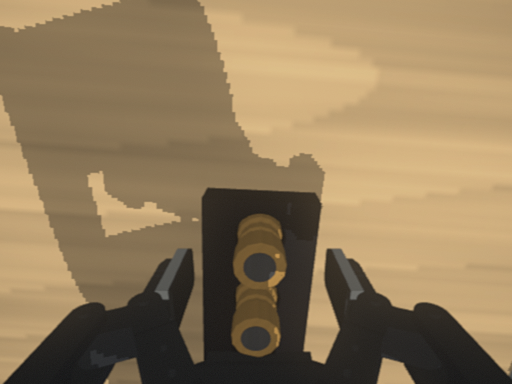

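The fingertips are at about (180,252) and (338,252), 54 mm above the bench. They straddle the first fitting, whose top is at (260,262). Going down 22 mm more.

```bash

python3 -m jog '[[[0,0,0.011,0,0,0,0.8],[0,0,0.011,0,0,0,0.6],[0,0,0,0,0,0,0.15],[0,0,0,0,0,0,0.15],[0,0,0,0,0,0,0.15],[0,0,0,0,0,0,0.15],[0,0,0,0,0,0,0.15]]]' 40
python3 -c "
from h import *
to([585.3,267,100],Rdown(YAW))
snap('wrist','w4')
"
```

```text
time_s: 5.6
ee_pos: [586.6, 267.8, -10.6]
tcp_rot: [0.999, 0.039, 0.004, -0.001]
contact_force: [-0.3, -0.4, -0.1]
width: 0.316
t 5.6 pos [586.6 267.8 -10.6] w 0.316 F [-0.3 -0.4 -0.1] | shift [-0.0006  0.0006 -0.1106] rot [-0.002 -0.014  0.001]
```

View pics/w4.png

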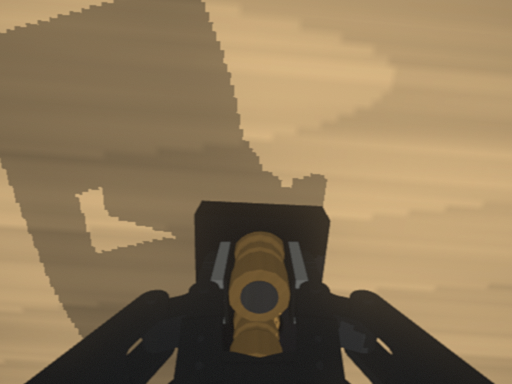

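The fitting is held, width 0.316, at about (258,290) between the pads. Now I lift it and carry it over the bay.

```bash

python3 -m jog '[[[0,0,-0.03,0,0,0,0.15],[0,0,-0.03,0,0,0,0.15],[0,0,-0.028,0,-0.014,0,0.15],[0,0,0,0,0,0,0.15]]]' 40
python3 -c "
from h import *
to(mag(-60,0,76),Rdown(YAW))
"
```

```text
time_s: 6.15
ee_pos: [586.1, 267.5, 78.8]
tcp_rot: [0.999, 0.039, 0.0, -0.001]
contact_force: [1.0, 0.5, -2.1]
width: 0.314
t 6.15 pos [586.1 267.5  78.8] w 0.314 F [ 1.   0.5 -2.1] | shift [-0.1171  0.2477  0.0025] rot [-0.002 -0.     0.   ]
```

```bash

python3 -m jog '[[[-0.018,0.035,0,0,0,0,0.15],[-0.022,0.045,0,0,0,0,0.15],[-0.022,0.045,0,0,0,0,0.15],[-0.022,0.045,0,0,0,0,0.15],[-0.02,0.04,0,0,0,0,0.15],[-0.012,0.025,0,0,0,0,0.15],[0,0,0,0,0,0,0.15]]]' 40
python3 -c "
from h import *
to(mag(-60,0,76),Rdown(YAW))
"
```

```text
time_s: 7.02
ee_pos: [479.3, 17.8, 67.9]
tcp_rot: [0.999, 0.039, -0.005, -0.001]
contact_force: [0.0, 0.4, -1.0]
width: 0.318
t 7.03 pos [479.3  17.8  67.9] w 0.318 F [ 0.   0.4 -1. ] | shift [ 0.0084  0.007  -0.0082] rot [-0.003  0.02   0.003]
```

```bash

python3 -m jog '[[[0.0084,0.007,0.02,0,0.02,0,0.15],[0,0,0,0,0,0,0.15]]]' 40
python3 -c "
from h import *
to(mag(-60,0,-7),Rdown(YAW))
snap('wrist','w5'); snap('side','s5'); crop('s5',170,170,340,260,4.5,'c7')
"
```

```text
time_s: 7.28
ee_pos: [487.5, 12.6, 46.0]
tcp_rot: [0.999, 0.039, -0.001, -0.001]
contact_force: [-0.2, -0.2, -1.8]
width: 0.312
t 7.28 pos [487.5  12.6  46. ] w 0.312 F [-0.2 -0.2 -1.8] | shift [0.0009 0.0013 0.053 ] rot [-0.005  0.003  0.002]
```

View pics/w5.png

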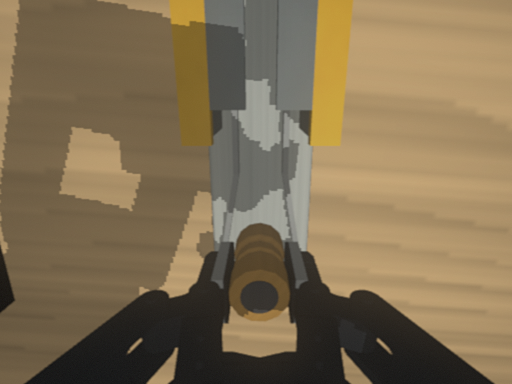

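View pics/c7.png

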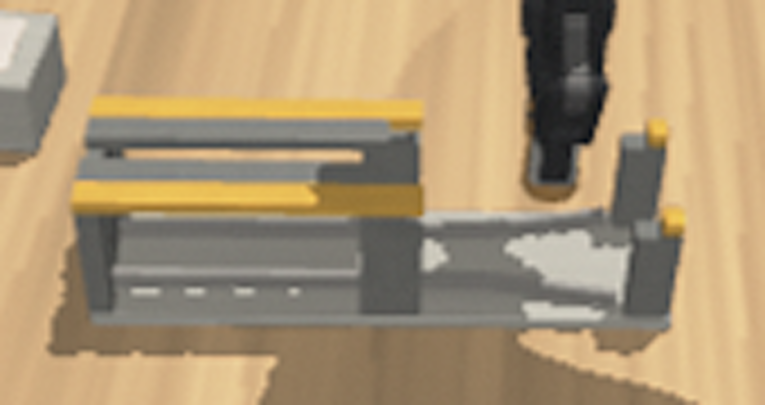

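The wrist view shows the fitting at (258,270) in line with the channel. The slot is at about (262,95) and the ear edges at about y=145. I'll refine the magazine's axis in this picture, since it shares the arm's own frame.

```bash

python3 -c "
from h import *
p,d,C=load('w5'); X=cloud(d,C)
m=(d>0)&(abs(X[...,2]-84)<3)&(X[...,0]>540)
L=[];Rr=[]
for v in range(5,140,5):
    u=np.where(m[v])[0]
    if len(u)>20: L.append(X[v,u[0]]);Rr.append(X[v,u[-1]])
L=np.array(L);Rr=np.array(Rr)
for Q in (L,Rr): print(len(Q),np.polyfit(Q[:,0]-548,Q[:,1],1), 'yaw',np.degrees(np.arctan(np.polyfit(Q[:,0]-548,Q[:,1],1)[0])))
print('front edges',X[m][:,0].min(), [X[v,[185,200,325,338]].round(1).tolist() for v in (142,)], np.median(X[m][:,2]))
# rails inner edges near x -20..0 : floor z~8 vs rail ~18
for v in (165,180,195,205): print(v,[(u,X[v,u].round(1).tolist()) for u in (216,222,228,234,240,262,284,288,294,300,306)])
"

```

```text
27 [ 0.07863521 53.54204598] yaw 4.496213681256962
27 [  0.08197565 -20.3089421 ] yaw 4.686379766767906
front edges 544.825623866634 [[[546.5, 51.4, 84.3], [547.1, 44.5, 84.5], [551.7, -13.3, 84.4], [552.2, -19.4, 84.1]]] 84.13806379348044
165 [(216, [518.1, 46.6, 8.0]), (222, [518.6, 42.1, 8.8]), (228, [519.0, 37.7, 8.9]), (234, [521.7, 32.6, 19.0]), (240, [519.3, 29.0, 7.4]), (262, [521.0, 12.8, 9.1]), (284, [524.3, -2.4, 17.9]), (288, [522.4, -6.3, 8.5]), (294, [522.7, -10.7, 8.6]), (300, [523.1, -15.1, 8.6]), (306, [523.1, -19.8, 6.8])]
180 [(216, [506.6, 46.2, 8.2]), (222, [507.0, 41.7, 8.2]), (228, [507.1, 37.3, 7.5]), (234, [510.8, 32.1, 18.9]), (240, [508.1, 28.3, 8.2]), (262, [509.6, 11.9, 8.9]), (284, [513.4, -3.5, 17.9]), (288, [513.6, -6.4, 18.0]), (294, [511.5, -11.9, 9.1]), (300, [511.7, -16.5, 8.6]), (306, [511.9, -21.1, 8.0])]
195 [(216, [494.3, 45.9, 7.1]), (222, [495.0, 41.3, 8.0]), (228, [495.1, 36.8, 7.3]), (234, [499.4, 31.5, 18.4]), (240, [496.2, 27.6, 8.2]), (262, [497.6, 10.9, 8.5]), (284, [498.7, -5.9, 7.9]), (288, [502.4, -7.6, 18.0]), (294, [499.6, -13.4, 8.5]), (300, [499.3, -18.3, 6.7]), (306, [500.4, -22.5, 8.8])]
205 [(216, [486.2, 45.7, 7.3]), (222, [486.7, 41.0, 7.6]), (228, [490.8, 35.6, 17.2]), (234, [487.6, 31.7, 7.9]), (240, [488.2, 27.1, 8.8]), (262, [489.3, 10.2, 8.0]), (284, [490.6, -6.8, 7.8]), (288, [494.5, -8.5, 17.6]), (294, [491.2, -14.5, 7.8]), (300, [491.4, -19.2, 7.4]), (306, [491.3, -24.0, 6.2])]
```

```bash
sed -i 's/deg2rad(4.4)/deg2rad(4.5)/; s/548.2,16.1,0/548.8,16.5,0/' h.py
python3 -m jog '[[[0.0015,0.0005,0.022,0,0,0,0.15],[0,0,0.02,0,0,0,0.15],[0,0,0.008,0,0,0,0.15],[0,0,0,0,0,0,0.15]]]' 40
python3 -c "
from h import *
to(mag(-60,0,-7),Rdown(YAW)); to(mag(-25,0,-7),Rdown(YAW))
"
```

```text
time_s: 7.88
ee_pos: [493.4, 14.9, -0.3]
tcp_rot: [0.999, 0.041, 0.003, -0.001]
contact_force: [-0.4, 0.4, -1.1]
width: 0.32
t 7.88 pos [ 4.934e+02  1.490e+01 -3.000e-01] w 0.32 F [-0.4  0.4 -1.1] | shift [-0.0047  0.0027  0.0066] rot [-0.003 -0.012  0.007]
t 7.88 pos [ 4.934e+02  1.490e+01 -3.000e-01] w 0.32 F [-0.4  0.4 -1.1] | shift [0.0303 0.0029 0.0069] rot [-0.003 -0.012  0.007]
```

```bash

python3 -m jog '[[[0.002,0.0028,0.006,-0.003,-0.012,0,0.15],[0.01,0,0,0,0,0,0.15],[0.01,0,0,0,0,0,0.15],[0.006,0,0,0,0,0,0.15],[0,0,0,0,0,0,0.15]]]' 40
python3 -c "
from h import *
to(mag(-25,0,-7),Rdown(YAW))
"
```

```text
time_s: 8.5
ee_pos: [526.5, 14.2, -4.0]
tcp_rot: [0.999, 0.041, 0.002, 0.0]
contact_force: [-0.8, 0.5, -1.7]
width: 0.312
t 8.5 pos [526.5  14.2  -4. ] w 0.312 F [-0.8  0.5 -1.7] | shift [-0.0026 -0.0005  0.003 ] rot [ 0.002 -0.009  0.007]
```

```bash

python3 -m jog '[[[-0.001,0,0.004,0,-0.009,0,0.15],[0,0,0.001,0,0,0,0.15],[0,0,0,0,0,0,0.15]]]' 40
python3 -c "
from h import *
to(mag(-25,0,-8.6),Rdown(YAW))
"
```

```text
time_s: 8.88
ee_pos: [525.3, 14.1, -8.7]
tcp_rot: [0.999, 0.041, -0.0, 0.0]
contact_force: [0.2, -0.4, -0.3]
width: 0.316
t 8.88 pos [525.3  14.1  -8.7] w 0.316 F [ 0.2 -0.4 -0.3] | shift [-0.0014 -0.0005 -0.0001] rot [0.002 0.001 0.007]
```

```bash

python3 -m jog '[[[0,0,0,0,0,0,0.55],[0,0,0,0,0,0,0.55],[0,0,0,0,0,0,0.55],[0,0,-0.03,0,0,0,0.55],[0,0,-0.03,0,0,0,0.6],[0,0,-0.02,0,0,0,0.7],[0,0,0,0,0,0,0.8]]]' 40
python3 -c "
from h import *
snap('wrist','w6')
to([539.1,265.5,76],Rdown(YAW))
"
```

```text
time_s: 9.75
ee_pos: [524.2, 14.3, 72.3]
tcp_rot: [0.999, 0.041, -0.001, 0.0]
contact_force: [-0.1, -0.1, -0.9]
width: 0.799
t 9.8 pos [523.2  14.4  71.2] w 0.798 F [-0.2  0.2  0.7] | shift [ 0.0363 -0.249  -0.005 ] rot [0.    0.009 0.007]
```

View pics/w6.png

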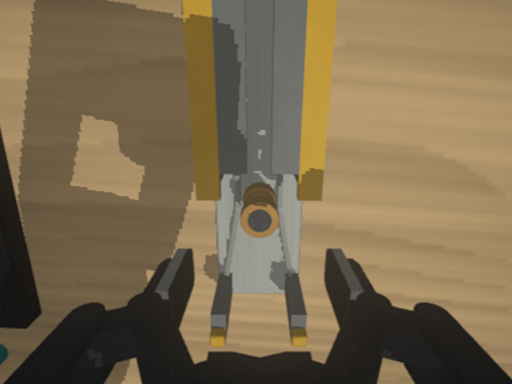

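The first fitting stands upright in the channel at (258,212), just ahead of the hood. Next is the second fitting at (539,265.5).

```bash

python3 -m jog '[[[0.005,-0.035,0,0,0.009,0,0.8],[0.006,-0.045,0,0,0,0,0.8],[0.006,-0.045,0,0,0,0,0.8],[0.006,-0.045,0,0,0,0,0.8],[0.006,-0.04,0,0,0,0,0.8],[0.004,-0.025,0,0,0,0,0.8],[0,0,0,0,0,0,0.8]]]' 40
python3 -c "
from h import *
to([539.1,265.5,60],Rdown(YAW))
"
```

```text
time_s: 10.68
ee_pos: [531.2, 256.4, 59.4]
tcp_rot: [0.999, 0.04, -0.007, 0.001]
contact_force: [0.2, -1.8, -0.2]
width: 0.801
t 10.68 pos [531.2 256.4  59.4] w 0.801 F [ 0.2 -1.8 -0.2] | shift [ 0.0086 -0.0085 -0.0007] rot [0.004 0.029 0.002]
```

```bash

python3 -m jog '[[[0.0086,-0.0085,0,0,0.029,0,0.8],[0,0,0,0,0,0,0.8]]]' 40
python3 -c "
from h import *
p,d,C=snap('wrist','w7')
X=cloud(d,C); m=(d>0)&(X[...,2]>52)&(X[...,2]<60)&(abs(X[...,1]-265)<40)
k,l,s,c=cv2.connectedComponentsWithStats(m.astype(np.uint8))
for i in range(1,k):
    if s[i][4]>50: P=X[l==i]; print(s[i],P.min(0).round(1),P.max(0).round(1),((P.min(0)+P.max(0))/2).round(1))
to([539.1,265.5,-10],Rdown(YAW))"
```

```text
time_s: 10.92
ee_pos: [538.4, 264.5, 57.2]
tcp_rot: [0.999, 0.039, -0.001, 0.002]
contact_force: [-0.2, 0.6, -0.7]
width: 0.803
[ 236  206   42   40 1309] [524.5 252.4  52. ] [552.5 279.6  58.4] [538.5 266.   55.2]
[233 320  36  32 931] [432.6 249.8  52. ] [460.6 277.   58. ] [446.6 263.4  55. ]
t 10.97 pos [538.1 264.   57.1] w 0.801 F [ 0.8  0.2 -0.4] | shift [ 0.0013 -0.0016  0.067 ] rot [ 0.007  0.005 -0.   ]
```

```bash

python3 -m jog '[[[0,-0.002,0.022,0.005,0,0,0.8],[0,0,0.024,0,0,0,0.8],[0,0,0.016,0,0,0,0.8],[0,0,0.004,0,0,0,0.6],[0,0,0,0,0,0,0.6]]]' 40
python3 -c "
from h import *
to([539,265.8,-10],Rdown(YAW))"
```

```text
time_s: 11.6
ee_pos: [539.7, 263.1, -9.4]
tcp_rot: [0.999, 0.037, -0.0, 0.001]
contact_force: [0.0, 0.2, 0.4]
width: 0.598
t 11.6 pos [539.7 263.1  -9.4] w 0.598 F [0.  0.2 0.4] | shift [-0.0005 -0.0028  0.0006] rot [ 0.002  0.001 -0.009]
```

```bash

python3 -m jog '[[[-0.0005,-0.0028,0.001,0,0,-0.009,0.6],[0,0,0,0,0,0,0.15],[0,0,0,0,0,0,0.15],[0,0,0,0,0,0,0.15],[0,0,0,0,0,0,0.15],[0,0,-0.03,0,0,0,0.15],[0,0,-0.03,0,0,0,0.15],[0,0,-0.026,0,0,0,0.15],[0,0,0,0,0,0,0.15]]]' 40
python3 -c "
from h import *
to(mag(-62,0,76),Rdown(YAW))"
```

```text
time_s: 12.72
ee_pos: [540.1, 266.4, 78.9]
tcp_rot: [0.999, 0.04, 0.001, 0.0]
contact_force: [-0.4, 1.1, -1.3]
width: 0.317
t 12.72 pos [540.1 266.4  78.9] w 0.317 F [-0.4  1.1 -1.3] | shift [-0.0731  0.2498  0.0029] rot [ 0.001 -0.006  0.001]
```

```bash

python3 -m jog '[[[-0.01,0.035,0,0,0,0,0.15],[-0.013,0.045,0,0,0,0,0.15],[-0.013,0.045,0,0,0,0,0.15],[-0.013,0.045,0,0,0,0,0.15],[-0.012,0.04,0,0,0,0,0.15],[-0.01,0.028,0,0,0,0,0.15],[0,0,0,0,0,0,0.15]]]' 40
python3 -c "
from h import *
to(mag(-66,0,50),Rdown(YAW))"
```

```text
time_s: 13.6
ee_pos: [480.6, 16.9, 68.7]
tcp_rot: [0.999, 0.04, -0.004, 0.0]
contact_force: [0.1, -0.2, -1.7]
width: 0.312
t 13.6 pos [480.6  16.9  68.7] w 0.312 F [ 0.1 -0.2 -1.7] | shift [0.0021 0.0057 0.0187] rot [-0.     0.017  0.005]
```

```bash

python3 -m jog '[[[0.001,0.0057,0.015,0,0.017,0.005,0.15],[0,0,0.02,0,0,0,0.15],[0,0,0.02,0,0,0,0.15],[-0.001,0,0.012,0,0,0,0.15],[0,0,0,0,0,0,0.15]]]' 40
python3 -c "
from h import *
to(mag(-66,0,-7.5),Rdown(YAW));to(mag(-25,0,-7.5),Rdown(YAW))"
```

```text
time_s: 14.22
ee_pos: [479.0, 14.4, -4.0]
tcp_rot: [0.999, 0.039, -0.002, -0.001]
contact_force: [0.5, -0.4, -0.6]
width: 0.311
t 14.22 pos [479.   14.4  -4. ] w 0.311 F [ 0.5 -0.4 -0.6] | shift [0.0038 0.0034 0.0035] rot [-0.005  0.008  0.   ]
t 14.22 pos [479.   14.4  -4. ] w 0.311 F [ 0.5 -0.4 -0.6] | shift [0.0448 0.0034 0.0033] rot [-0.005  0.008  0.   ]
```

```bash

python3 -m jog '[[[0.003,0.0034,0.0028,-0.005,0.008,0,0.15],[0.009,0,0,0,0,0,0.15],[0.009,0,0,0,0,0,0.15],[0.009,0,0,0,0,0,0.15],[0.009,0,0,0,0,0,0.15],[0.004,0,0,0,0,0,0.15],[0,0,0,0,0,0,0.15]]]' 40
python3 -c "
from h import *
to(mag(-25,0,-8.4),Rdown(YAW))"
```

```text
time_s: 15.1
ee_pos: [527.3, 14.4, -4.9]
tcp_rot: [0.999, 0.04, 0.002, 0.0]
contact_force: [-1.1, -0.1, -0.8]
width: 0.314
t 15.1 pos [527.3  14.4  -4.9] w 0.314 F [-1.1 -0.1 -0.8] | shift [-0.0034 -0.0004  0.0035] rot [ 0.002 -0.009  0.002]
```

```bash

python3 -m jog '[[[-0.001,0,0.0035,0,-0.009,0,0.15],[0,0,0,0,0,0,0.3],[0,0,0,0,0,0,0.55],[0,0,0,0,0,0,0.55],[0,0,-0.01,0,0,0,0.55],[0,0,-0.03,0,0,0,0.55],[0,0,-0.03,0,0,0,0.6],[0,0,-0.01,0,0,0,0.7],[0,0,0,0,0,0,0.8]]]' 40
python3 -c "
from h import *
snap('wrist','w8')
to([447,263,60],Rdown(YAW))
"
```

```text
time_s: 16.23
ee_pos: [526.8, 14.3, 76.7]
tcp_rot: [0.999, 0.04, 0.001, 0.001]
contact_force: [-1.1, -1.2, -0.3]
width: 0.802
t 16.27 pos [526.5  14.3  76.1] w 0.801 F [0.3 0.2 0.1] | shift [-0.0596 -0.2542  0.0158] rot [ 0.002 -0.001  0.001]
```

View pics/w8.png

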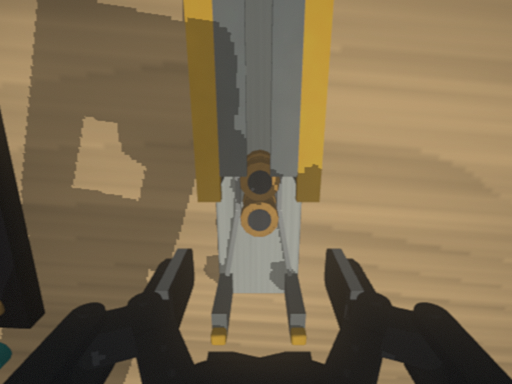

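Both fittings stand upright in single file at (259,180) and (259,217). The third is at (447,263).

```bash

python3 -m jog '[[[-0.008,-0.035,0,0,0,0,0.8],[-0.011,-0.046,0,0,0,0,0.8],[-0.011,-0.046,0,0,0,0,0.8],[-0.011,-0.046,0,0,0,0,0.8],[-0.01,-0.044,0,0,0,0,0.8],[-0.008,-0.034,0,0,0,0,0.8],[0,0,0,0,0,0,0.8]]]' 40
python3 -c "
from h import *
to([447,263,56],Rdown(YAW))
"
```

```text
time_s: 17.15
ee_pos: [439.7, 264.9, 66.1]
tcp_rot: [0.999, 0.038, -0.007, 0.002]
contact_force: [-0.0, -0.5, 0.1]
width: 0.802
t 17.15 pos [439.7 264.9  66.1] w 0.802 F [-0.  -0.5  0.1] | shift [0.0073 0.0024 0.01  ] rot [ 0.006  0.027 -0.005]
```

```bash

python3 -m jog '[[[0.0073,0.0024,0.01,0.006,0.027,0,0.8],[0,0,0,0,0,0,0.8]]]' 40
python3 -c "
from h import *
p,d,C=snap('wrist','w9')
X=cloud(d,C); m=(d>0)&(X[...,2]>52)&(X[...,2]<60)&(abs(X[...,1]-265)<40)
k,l,s,c=cv2.connectedComponentsWithStats(m.astype(np.uint8))
for i in range(1,k):
    if s[i][4]>50: P=X[l==i]; print(s[i],P.min(0).round(1),P.max(0).round(1),((P.min(0)+P.max(0))/2).round(1))
to([447,263,-10],Rdown(YAW))"
```

```text
time_s: 17.4
ee_pos: [446.6, 261.3, 53.4]
tcp_rot: [0.999, 0.038, -0.001, 0.001]
contact_force: [0.5, -0.3, -0.0]
width: 0.799
[ 235  208   43   41 1356] [432.5 249.6  52.1] [460.4 276.8  58.6] [446.4 263.2  55.4]
[ 233  270   40   37 1133] [385.9 248.3  52. ] [414.7 275.8  58.1] [400.3 262.1  55. ]
t 17.45 pos [446.9 261.5  53.9] w 0.796 F [ 0.   0.2 -0.3] | shift [ 0.0003 -0.0016  0.0639] rot [ 0.003  0.002 -0.006]
```

```bash

python3 -m jog '[[[0,-0.003,0.022,0,0,0,0.8],[0,-0.001,0.022,0,0,0,0.8],[0,-0.001,0.015,0,0,0,0.8],[0,0,0.004,0,0,-0.006,0.6],[0,0,0,0,0,0,0.6]]]' 40
python3 -c "
from h import *
to([447,263,-10],Rdown(YAW))"
```

```text
time_s: 18.08
ee_pos: [449.5, 263.5, -9.9]
tcp_rot: [0.999, 0.036, 0.001, 0.001]
contact_force: [0.1, -0.4, 0.3]
width: 0.6
t 18.07 pos [449.5 263.5  -9.9] w 0.6 F [ 0.1 -0.4  0.3] | shift [-0.0025  0.0003  0.0001] rot [ 0.002 -0.002 -0.012]
```

```bash

python3 -m jog '[[[-0.0025,0,0,0,0,-0.012,0.6],[0,0,0,0,0,0,0.15],[0,0,0,0,0,0,0.15],[0,0,0,0,0,0,0.15],[0,0,0,0,0,0,0.15],[0,0,-0.03,0,0,0,0.15],[0,0,-0.03,0,0,0,0.15],[0,0,-0.026,0,0,0,0.15],[0,0,0,0,0,0,0.15]]]' 40
python3 -c "
from h import *
to(mag(-66,0,76),Rdown(YAW))"
```

```text
time_s: 19.2
ee_pos: [447.7, 263.8, 79.4]
tcp_rot: [0.999, 0.04, 0.002, 0.0]
contact_force: [-0.0, 0.1, -1.4]
width: 0.32
t 19.2 pos [447.7 263.8  79.4] w 0.32 F [-0.   0.1 -1.4] | shift [0.0151 0.2545 0.0035] rot [ 0.001 -0.008  0.002]
```

```bash

python3 -m jog '[[[0.004,0.036,0,0,0,0,0.15],[0.004,0.046,0,0,0,0,0.15],[0.004,0.046,0,0,0,0,0.15],[0.004,0.046,0,0,0,0,0.15],[0.004,0.04,0,0,0,0,0.15],[0.002,0.032,0,0,0,0,0.15],[0,0,0,0,0,0,0.15]]]' 40
python3 -c "
from h import *
to(mag(-66,0,50),Rdown(YAW))"
```

```text
time_s: 20.08
ee_pos: [484.6, 13.5, 69.2]
tcp_rot: [0.999, 0.041, -0.004, -0.0]
contact_force: [0.1, 0.3, -2.2]
width: 0.313
t 20.07 pos [484.6  13.5  69.2] w 0.313 F [ 0.1  0.3 -2.2] | shift [-0.0016  0.002   0.0192] rot [-0.001  0.015  0.006]
```

```bash

python3 -m jog '[[[-0.002,0.002,0.015,0,0.015,0.005,0.15],[0,0,0.02,0,0,0,0.15],[-0.001,0,0.02,0,0,0,0.15],[-0.001,0,0.013,0,0,0,0.15],[0,0,0,0,0,0,0.15]]]' 40
python3 -c "
from h import *
to(mag(-66,0,-7.5),Rdown(YAW));to(mag(-25,0,-7.5),Rdown(YAW))"
```

```text
time_s: 20.7
ee_pos: [476.3, 14.5, -5.6]
tcp_rot: [0.999, 0.04, -0.003, -0.002]
contact_force: [-0.4, -0.1, -1.2]
width: 0.315
t 20.7 pos [476.3  14.5  -5.6] w 0.315 F [-0.4 -0.1 -1.2] | shift [0.0065 0.0037 0.0019] rot [-0.008  0.013  0.002]
t 20.7 pos [476.3  14.5  -5.6] w 0.315 F [-0.4 -0.1 -1.2] | shift [0.0475 0.0037 0.0016] rot [-0.008  0.013  0.002]
```

```bash

python3 -m jog '[[[0.004,0.0037,0.0015,-0.008,0.013,0,0.15],[0.009,0,0,0,0,0,0.15],[0.009,0,0,0,0,0,0.15],[0.009,0,0,0,0,0,0.15],[0.009,0,0,0,0,0,0.15],[0.005,0,0,0,0,0,0.15],[0,0,0,0,0,0,0.15]]]' 40
python3 -c "
from h import *
to(mag(-25,0,-8.4),Rdown(YAW))"
```

```text
time_s: 21.58
ee_pos: [525.0, 15.6, -4.6]
tcp_rot: [0.999, 0.04, 0.0, -0.0]
contact_force: [-0.1, 0.2, -0.6]
width: 0.315
t 21.57 pos [525.   15.6  -4.6] w 0.315 F [-0.1  0.2 -0.6] | shift [-0.0012  0.0009  0.0038] rot [-0.002 -0.001  0.003]
```

```bash

python3 -m jog '[[[0,0.0009,0.0038,0,0,0,0.15],[0,0,0,0,0,0,0.3],[0,0,0,0,0,0,0.55],[0,0,0,0,0,0,0.55],[0,0,-0.01,0,0,0,0.55],[0,0,-0.03,0,0,0,0.55],[0,0,-0.03,0,0,0,0.6],[0,0,-0.01,0,0,0,0.7],[0,0,0,0,0,0,0.8]]]' 40
python3 -c "
from h import *
snap('wrist','w10')
to([401,262,60],Rdown(YAW))
"
```

```text
time_s: 22.7
ee_pos: [526.0, 14.6, 77.3]
tcp_rot: [0.999, 0.04, 0.002, -0.001]
contact_force: [-0.4, -0.4, 0.2]
width: 0.801
t 22.75 pos [525.7  14.7  76.7] w 0.805 F [ 0.  -0.2  0.2] | shift [-0.1047 -0.2564  0.0168] rot [-0.003 -0.005  0.002]
```

View pics/w10.png

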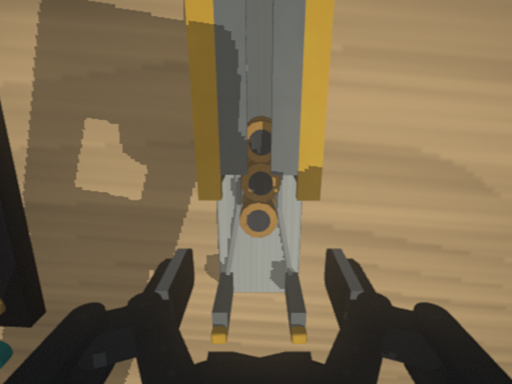

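Three stand in file, at (259,140), (259,182) and (258,219). The last is at (401,262). The turquoise part stands further towards -x, so I won't overshoot that way.

```bash

python3 -m jog '[[[-0.015,-0.036,0,0,0,0,0.8],[-0.02,-0.046,0,0,0,0,0.8],[-0.019,-0.046,0,0,0,0,0.8],[-0.017,-0.046,0,0,0,0,0.8],[-0.016,-0.042,0,0,0,0,0.8],[-0.012,-0.036,0,0,0,0,0.8],[0,0,0,0,0,0,0.8]]]' 40
python3 -c "
from h import *
to([401,262,54],Rdown(YAW))
"
```

```text
time_s: 23.62
ee_pos: [398.0, 262.8, 67.7]
tcp_rot: [0.999, 0.038, -0.005, 0.001]
contact_force: [0.0, 0.5, -0.7]
width: 0.798
t 23.62 pos [398.  262.8  67.7] w 0.798 F [ 0.   0.5 -0.7] | shift [0.0031 0.001  0.0137] rot [ 0.002  0.021 -0.004]
```

```bash

python3 -m jog '[[[0.003,0.000,0.013,0.002,0.021,0,0.8],[0,0,0,0,0,0,0.8]]]' 40
python3 -c "
from h import *
p,d,C=snap('wrist','w11')
X=cloud(d,C); m=(d>0)&(X[...,2]>52)&(X[...,2]<60)&(abs(X[...,1]-265)<40)
k,l,s,c=cv2.connectedComponentsWithStats(m.astype(np.uint8))
for i in range(1,k):
    if s[i][4]>50: P=X[l==i]; print(s[i],P.min(0).round(1),P.max(0).round(1),((P.min(0)+P.max(0))/2).round(1))
to([401,262,-10],Rdown(YAW))"
```

```text
time_s: 23.88
ee_pos: [399.7, 261.7, 52.4]
tcp_rot: [0.999, 0.039, -0.002, 0.001]
contact_force: [0.3, -0.3, 0.6]
width: 0.801
[ 237  207   43   42 1374] [386.4 248.4  52. ] [414.3 275.8  58.4] [400.4 262.1  55.2]
t 23.93 pos [400.4 261.9  53.2] w 0.803 F [ 0.2 -0.1 -0.9] | shift [ 0.0007 -0.0001  0.0632] rot [ 0.003  0.004 -0.003]
```

View pics/w11.png

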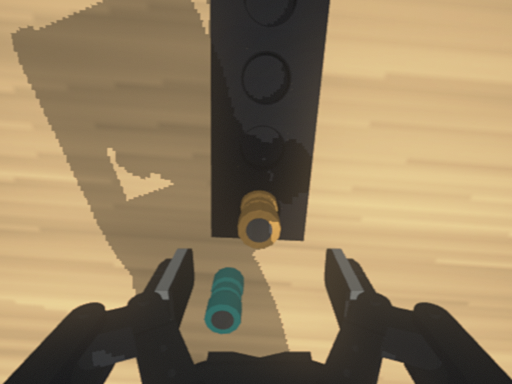

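The last brass fitting is at (259,228), between the jaws. The turquoise one at (222,310) is about 75 mm further back and clear of the fingers.

```bash

python3 -m jog '[[[0,-0.002,0.022,0,0,0,0.8],[0,-0.001,0.022,0,0,0,0.8],[0,-0.001,0.014,0,0,0,0.8],[0,0,0.004,0,0,-0.006,0.6],[0,0,0,0,0,0,0.6]]]' 40
python3 -c "
from h import *
to([401,262,-10],Rdown(YAW))"
```

```text
time_s: 24.55
ee_pos: [403.3, 264.2, -8.7]
tcp_rot: [0.999, 0.038, 0.0, 0.0]
contact_force: [-0.9, 0.9, -0.0]
width: 0.598
t 24.55 pos [403.3 264.2  -8.7] w 0.598 F [-0.9  0.9 -0. ] | shift [-0.0025  0.002   0.0013] rot [ 0.002 -0.001 -0.004]
```

```bash

python3 -m jog '[[[-0.0025,0.0018,0.001,0,0,-0.004,0.6],[0,0,0,0,0,0,0.15],[0,0,0,0,0,0,0.15],[0,0,0,0,0,0,0.15],[0,0,0,0,0,0,0.15],[0,0,-0.03,0,0,0,0.15],[0,0,-0.03,0,0,0,0.15],[0,0,-0.026,0,0,0,0.15],[0,0,0,0,0,0,0.15]]]' 40
python3 -c "
from h import *
to(mag(-66,0,76),Rdown(YAW))"
```

```text
time_s: 25.68
ee_pos: [401.6, 262.5, 79.5]
tcp_rot: [0.999, 0.039, 0.002, -0.0]
contact_force: [0.7, 0.4, -0.2]
width: 0.316
t 25.68 pos [401.6 262.5  79.5] w 0.316 F [ 0.7  0.4 -0.2] | shift [0.0614 0.2568 0.0037] rot [ 0.    -0.006  0.   ]
```

```bash

python3 -m jog '[[[0.011,0.036,0,0,0,0,0.15],[0.013,0.046,0,0,0,0,0.15],[0.012,0.046,0,0,0,0,0.15],[0.011,0.046,0,0,0,0,0.15],[0.009,0.042,0,0,0,0,0.15],[0.004,0.033,0,0,0,0,0.15],[0,0,0,0,0,0,0.15]]]' 40
python3 -c "
from h import *
to(mag(-66,0,50),Rdown(YAW))"
```

```text
time_s: 26.55
ee_pos: [477.8, 12.2, 69.4]
tcp_rot: [0.999, 0.041, -0.004, -0.0]
contact_force: [-0.7, 0.3, -1.0]
width: 0.312
t 26.55 pos [477.8  12.2  69.4] w 0.312 F [-0.7  0.3 -1. ] | shift [0.0052 0.0013 0.0194] rot [-0.002  0.015  0.006]
```

```bash

python3 -m jog '[[[0.005,0.003,0.015,0,0.015,0.005,0.15],[0.002,0.001,0.02,0,0,0,0.15],[0,0,0.02,0,0,0,0.15],[0,0,0.013,0,0,0,0.15],[0,0,0,0,0,0,0.15]]]' 40
python3 -c "
from h import *
to(mag(-66,0,-7.5),Rdown(YAW));to(mag(-25,0,-7.5),Rdown(YAW))"
```

```text
time_s: 27.18
ee_pos: [480.7, 12.2, -5.7]
tcp_rot: [0.999, 0.04, -0.004, -0.002]
contact_force: [0.1, -1.0, -0.6]
width: 0.314
t 27.18 pos [480.7  12.2  -5.7] w 0.314 F [ 0.1 -1.  -0.6] | shift [0.0022 0.0011 0.0018] rot [-0.009  0.014  0.001]
t 27.18 pos [480.7  12.2  -5.7] w 0.314 F [ 0.1 -1.  -0.6] | shift [0.0432 0.0011 0.0015] rot [-0.009  0.014  0.001]
```

```bash

python3 -m jog '[[[0.003,0.001,0.0015,-0.009,0.014,0,0.15],[0.009,0,0,0,0,0,0.15],[0.009,0,0,0,0,0,0.15],[0.009,0,0,0,0,0,0.15],[0.008,0,0,0,0,0,0.15],[0.003,0,0,0,0,0,0.15],[0,0,0,0,0,0,0.15]]]' 40
python3 -c "
from h import *
to(mag(-25,0,-8.4),Rdown(YAW))"
```

```text
time_s: 28.05
ee_pos: [523.2, 15.5, -4.9]
tcp_rot: [0.999, 0.04, -0.001, 0.0]
contact_force: [-2.3, 0.1, 0.7]
width: 0.315
t 28.05 pos [523.2  15.5  -4.9] w 0.315 F [-2.3  0.1  0.7] | shift [0.0006 0.001  0.0035] rot [0.    0.005 0.004]
```

```bash

python3 -m jog '[[[0,0.001,0.0035,0,0,0,0.15],[0,0,0,0,0,0,0.3],[0,0,0,0,0,0,0.55],[0,0,0,0,0,0,0.55],[0,0,-0.01,0,0,0,0.55],[0,0,-0.03,0,0,0,0.55],[0,0,-0.03,0,0,0,0.55],[-0.01,0,-0.01,0,0,0,0.3],[-0.01,0,0,0,0,0,0],[-0.01,0,0,0,0,0,0],[0,0,0,0,0,0,0]]]' 40
python3 -c "
from h import *
p,d,C=load('w2'); X=cloud(d,C); D=X-np.array([585.6,267.5,28.2])
for lo,hi in [(10,16),(16,20),(20,24),(24,30),(30,40),(40,60)]:
    m=(d>0)&(abs(D[...,0])<60)&(abs(D[...,1])>lo)&(abs(D[...,1])<hi)&(D[...,2]>33); q=D[m]; print(lo,hi,len(q),np.percentile(q[:,2],[0,2,5]).round(), q[:,0].max().round())
snap('wrist','w12')
to(mag(-58,0,-14),Rdown(YAW))
"
```

```text
time_s: 29.42
ee_pos: [494.5, 12.0, 78.4]
tcp_rot: [0.999, 0.04, 0.002, 0.0]
contact_force: [0.0, 0.1, 0.5]
width: -0.0
10 16 4812 [36. 45. 51.] 19.0
16 20 2019 [42. 49. 56.] 19.0
20 24 894 [74. 77. 78.] 15.0
24 30 2681 [77. 80. 82.] 16.0
30 40 7207 [79. 84. 87.] 16.0
40 60 6824 [87. 93. 97.] 17.0
t 29.48 pos [494.9  12.   78.5] w -0.004 F [ 0.2  0.5 -0.3] | shift [-0.0042 -0.0003  0.0925] rot [ 0.    -0.007  0.002]
```

View pics/w12.png

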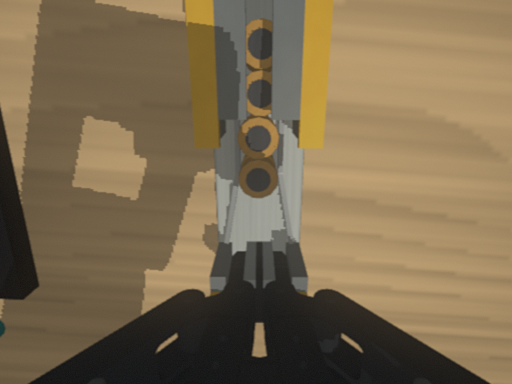

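All four stand in file at (260,42), (259,92), (259,137) and (258,178). The shut gripper's knuckles are wider than the ear gap about 36 mm above the tips. I'll tilt the tool 20°, tips forward, so that only the fingertips reach in past the ears.

```bash
cat >> h.py <<'E'
def Rt(th,yaw=None,off=0): # magazine-aligned tool (x along mag), pitched th deg about tool y
    return Rdown((YAW if yaw is None else yaw))@R.from_rotvec([0,np.deg2rad(th),0]).as_matrix()
def tip(x,z,Rm,off=38,y=0): return mag(x,y,z)+off*Rm[:,2]
E
python3 -m jog '[[[0,0,0,0,0.33,0.002,0],[0,0,0,0,0.33,0,0],[0,0,0,0,0,0,0]]]' 40
python3 -c "
from h import *
to(tip(-56,30,Rt(20)),Rt(20))
"
```

```text
time_s: 29.85
ee_pos: [492.4, 12.5, 73.5]
tcp_rot: [0.985, 0.038, 0.165, -0.007]
contact_force: [0.3, -0.2, -0.3]
width: 0.0
t 29.85 pos [492.4  12.5  73.5] w 0.0 F [ 0.3 -0.2 -0.3] | shift [-0.0131  0.0006  0.0793] rot [-0.003  0.033 -0.002]
```

```bash

python3 -m jog '[[[-0.007,0,0.02,0,0.033,0,0],[-0.006,0,0.022,0,0,0,0],[-0.004,0,0.02,0,0,0,0],[0,0,0.01,0,0,0,0],[0,0,0,0,0,0,0]]]' 40
python3 -c "
from h import *
to(tip(-56,30,Rt(20)),Rt(20)); to(tip(-5,30,Rt(20)),Rt(20))
snap('wrist','w13'); snap('side','s13'); crop('s13',170,150,340,260,4.5,'c8')
"
```

```text
time_s: 30.48
ee_pos: [511.6, 11.3, 4.7]
tcp_rot: [0.984, 0.038, 0.174, -0.007]
contact_force: [-2.2, -0.2, -1.8]
width: -0.004
t 30.48 pos [511.6  11.3   4.7] w -0.004 F [-2.2 -0.2 -1.8] | shift [-0.0087 -0.0023  0.0079] rot [ 0.    -0.003 -0.001]
t 30.48 pos [511.6  11.3   4.7] w -0.004 F [-2.2 -0.2 -1.8] | shift [ 0.0392 -0.0023  0.0254] rot [ 0.    -0.003 -0.001]
```

View pics/w13.png

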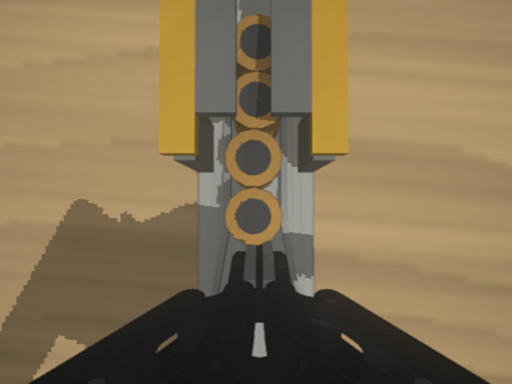

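View pics/c8.png

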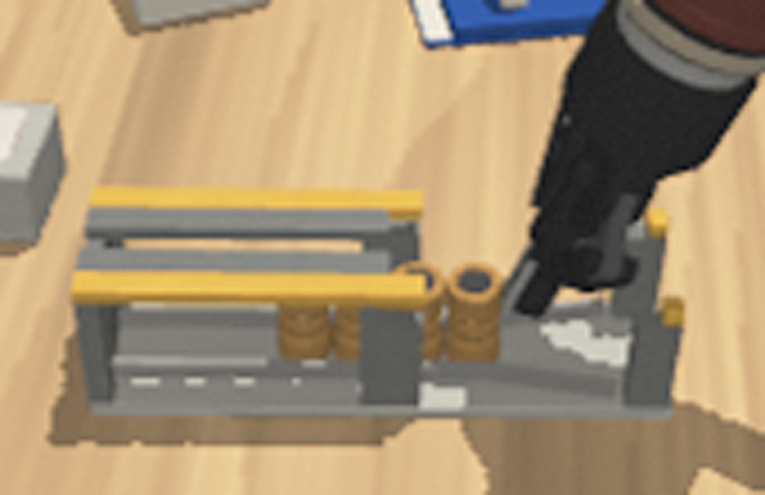

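The tip stands right behind the last fitting, with (253,214) in the wrist view and (470,310) in the side crop. I'll lower a little, centre it and push.

```bash

python3 -m jog '[[[-0.005,-0.0023,0.007,0,0,0,0],[0.004,0,0.0015,0,0,0,0],[0.007,0,0.0025,0,0,0,0],[0.007,0,0.0025,0,0,0,0],[0.007,0,0.0025,0,0,0,0],[0,0,0,0,0,0,0]]]' 40
python3 -c "
from h import *
to(tip(-56,30,Rt(20)),Rt(20)); to(tip(-5,30,Rt(20)),Rt(20))
"
```

```text
time_s: 31.32
ee_pos: [537.8, 15.7, -2.0]
tcp_rot: [0.984, 0.039, 0.176, -0.006]
contact_force: [-0.5, -0.7, -0.3]
width: 0.004
t 31.32 pos [537.8  15.7  -2. ] w 0.004 F [-0.5 -0.7 -0.3] | shift [-0.0313  0.0001 -0.0076] rot [ 0.002 -0.008 -0.   ]
t 31.32 pos [537.8  15.7  -2. ] w 0.004 F [-0.5 -0.7 -0.3] | shift [0.0166 0.0001 0.01  ] rot [ 0.002 -0.008 -0.   ]
```

```bash

python3 -m jog '[[[0.006,0,0.0045,0,-0.008,0,0],[0.006,0,0.0025,0,0,0,0],[0.003,0,0.001,0,0,0,0],[0,0,0,0,0,0,0]]]' 40
python3 -c "
from h import *
to(tip(-5,30,Rt(20)),Rt(20))
p,d,C=snap('wrist','w14'); snap('side','s14'); crop('s14',170,150,340,260,4.5,'c9')
X=cloud(d,C)
m=(d>0)&(X[...,2]>55)&(X[...,2]<61)&(X[...,0]>520)&(abs(X[...,1]-20)<22)
k,l,s,c=cv2.connectedComponentsWithStats(m.astype(np.uint8))
for i in range(1,k):
    if s[i][4]>50: P=X[l==i]; print(s[i],P.min(0).round(1),P.max(0).round(1))
"
```

```text
time_s: 31.82
ee_pos: [554.9, 17.2, -4.2]
tcp_rot: [0.984, 0.039, 0.173, -0.006]
contact_force: [-1.7, 0.4, 1.5]
width: -0.001
t 31.82 pos [554.9  17.2  -4.2] w -0.001 F [-1.7  0.4  1.5] | shift [0.0012 0.0002 0.002 ] rot [0.001 0.002 0.001]
[ 228    1   59  247 8667] [552.    5.5  55. ] [663.   33.5  61. ]
[228 262  46  19 348] [537.2  10.   55. ] [545.6  29.5  61. ]
[274 271  16  10 116] [539.1   2.7  55. ] [542.    9.3  60.9]
```

View pics/w14.png

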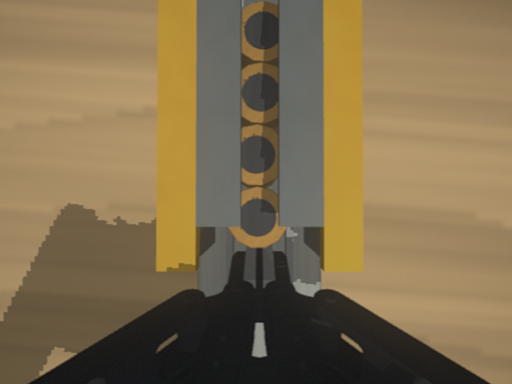

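View pics/c9.png

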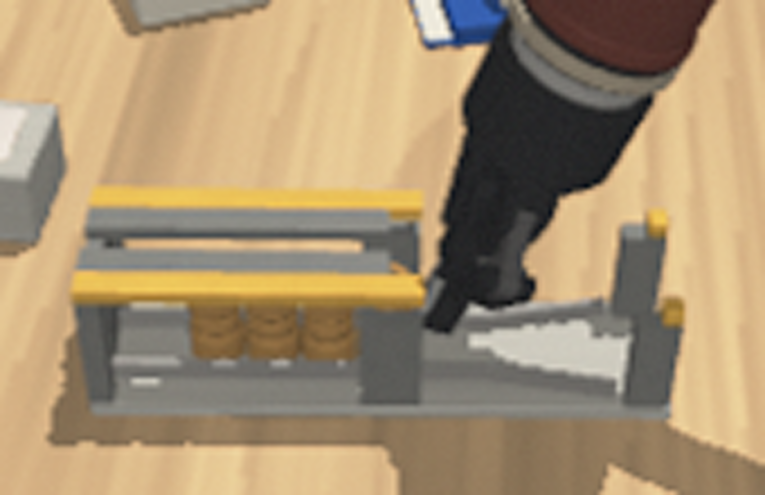

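The last fitting's rear edge is at x=552, so its centre is about 17 mm past the hood edge. All four stand upright in file. Now I back off, rise, level the tool and go to look at the cover.

```bash

python3 -m jog '[[[-0.02,0,-0.007,0,0,0,0],[-0.025,0,-0.009,0,0,0,0],[-0.01,0,-0.03,0,0,0,0.2],[0,0,-0.04,0,0,0,0.4],[0,0,-0.04,0,0,0,0.7],[0,0,-0.03,0,-0.35,0,0.7],[0,0,0,0,-0.35,0,0.7],[0,0,0,0,0,0,0.7]]]' 40
python3 -c "
from h import *
snap('wrist','w15'); p,d,C=snap('side','s15')
X=cloud(d,C); 
for n in ('side','scene'):
    if n=='scene': p,d,C=snap('scene','c15'); X=cloud(d,C)
    m=(d>0)&(abs(X[...,0]-520)<140)&(abs(X[...,1]+300)<140)&(X[...,2]>46)&(X[...,2]<56)
    k,l,s,c=cv2.connectedComponentsWithStats(m.astype(np.uint8))
    for i in range(1,k):
        if s[i][4]>15: P=X[l==i]; print(n,s[i],cv2.minAreaRect(P[:,:2].astype(np.float32)))
to([514,-302.5,60],Rdown(np.deg2rad(13.3+90)))
"
```

```text
time_s: 32.92
ee_pos: [448.5, 8.3, 129.8]
tcp_rot: [0.999, 0.038, 0.002, 0.002]
contact_force: [-0.3, 0.2, -0.4]
width: 0.705
side [279 132   8  11  59] ((513.3626708984375, -301.6379089355469), (16.068599700927734, 47.66852569580078), 12.21812629699707)
scene [133 190  19   9  78] ((515.4165649414062, -304.65106201171875), (19.531980514526367, 45.28409957885742), 21.303409576416016)
t 33.08 pos [446.9   8.4 130.8] w 0.704 F [ 0.1 -0.   0.1] | shift [0.0431 0.3147 0.0726] rot [ 0.021 -0.004 -3.456]
```

View pics/w15.png

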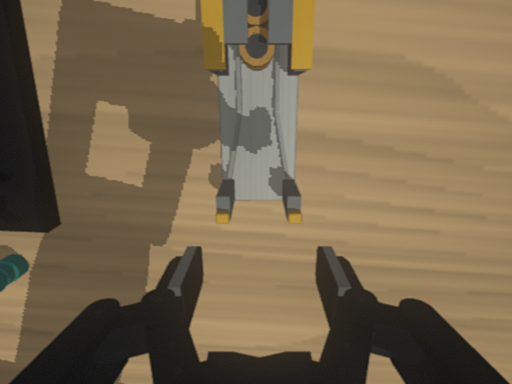

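View pics/s15.png

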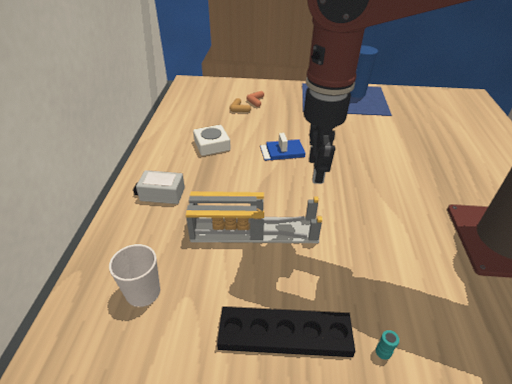

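The tray is empty, the fittings are under the hood and the cover is still at (285,148) in the side view. I turn the jaws along the cover's x axis.

```bash

python3 -m jog '[[[0,0,0,0,0,-0.36,0.7],[0,0,0,0,0,-0.36,0.7],[0,0,0,0,0,-0.36,0.7],[0,0,0,0,0,-0.36,0.7],[0,0,0,0,0,-0.36,0.7],[0,0,0,0,0,-0.36,0.7],[0,0,0,0,0,-0.36,0.7],[0,0,0,0,0,-0.36,0.7],[0,0,0,0,0,-0.36,0.7],[0,0,0,0,0,-0.2,0.7],[0,0,0,0,0,0,0.7]]]' 40
python3 -c "
from h import *
to([514,-302.5,80],Rdown(np.deg2rad(13.3+90)))
"
```

```text
time_s: 34.45
ee_pos: [439.4, 8.5, 135.1]
tcp_rot: [0.602, 0.798, 0.012, 0.019]
contact_force: [-0.2, 0.7, 0.5]
width: 0.699
t 34.45 pos [439.4   8.5 135.1] w 0.699 F [-0.2  0.7  0.5] | shift [-0.3186 -0.0157  0.0595] rot [0.083 0.029 0.09 ]
```

```bash

python3 -m jog '[[[-0.025,-0.002,0.005,0.08,0.028,0.09,0.7],[-0.05,-0.002,0.01,0,0,0,0.7],[-0.055,-0.002,0.01,0,0,0,0.7],[-0.055,-0.002,0.01,0,0,0,0.7],[-0.055,-0.002,0.01,0,0,0,0.7],[-0.045,-0.002,0.006,0,0,0,0.7],[-0.02,-0.002,0.005,0,0,0,0.7],[0,0,0,0,0,0,0.7]]]' 40
python3 -c "
from h import *
to([514,-302.5,80],Rdown(np.deg2rad(13.3+90)))
"
```

```text
time_s: 35.45
ee_pos: [495.5, -299.7, 83.0]
tcp_rot: [0.628, 0.778, 0.004, 0.008]
contact_force: [-0.8, -0.7, -0.3]
width: 0.696
t 35.45 pos [ 495.5 -299.7   83. ] w 0.696 F [-0.8 -0.7 -0.3] | shift [-0.0066  0.0174  0.0033] rot [ 0.032  0.015 -0.038]
```

```bash

python3 -m jog '[[[-0.0066,0.0174,0.003,0.032,0.015,-0.038,0.7],[0,0,0,0,0,0,0.7]]]' 40
python3 -c "
from h import *
p,d,C=snap('wrist','w16')
X=cloud(d,C); 
m=(d>0)&(abs(X[...,0]-520)<90)&(abs(X[...,1]+300)<90)&(X[...,2]>47)&(X[...,2]<56)
k,l,s,c=cv2.connectedComponentsWithStats(m.astype(np.uint8))
for i in range(1,k):
    if s[i][4]>100: P=X[l==i]; print(s[i],cv2.minAreaRect(P[:,:2].astype(np.float32)),np.median(P[:,2]))
to([514,-302.5,80],Rdown(np.deg2rad(13.3+90)))
"
```

```text
time_s: 35.7
ee_pos: [513.6, -299.6, 80.8]
tcp_rot: [0.621, 0.784, 0.0, -0.001]
contact_force: [0.1, -0.0, -0.3]
width: 0.704
[ 246  185   22   58 1205] ((512.3533325195312, -303.30767822265625), (15.820747375488281, 46.28297805786133), 13.78264045715332) 51.0774402274809
t 35.75 pos [ 513.  -299.3   80.8] w 0.701 F [ 0.  -0.7 -0. ] | shift [-0.0033  0.0003  0.0008] rot [-0.001 -0.003 -0.001]
```

View pics/w16.png

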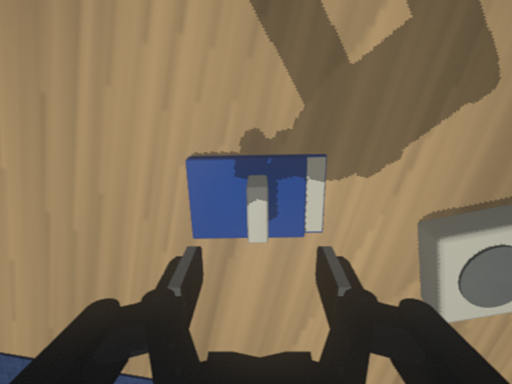

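The rib's top is at (258,185), between the jaws. The lip stripe is on the right, towards +x, as needed. The measured yaw is 13.8° and the centre (512.4,-303.3). Descending.

```bash

python3 -m jog '[[[-0.004,0,0.025,0,0,-0.01,0.6],[-0.001,0,0.027,0,0,-0.01,0.55],[0,0,0.025,0,0,0,0.5],[0,0,0.012,0,0,0,0.5],[0,0,0,0,0,0,0.5]]]' 40
python3 -c "
from h import *
to([512.4,-303.2,-18],Rdown(np.deg2rad(13.7+90)))
"
```

```text
time_s: 36.38
ee_pos: [512.9, -299.0, -7.6]
tcp_rot: [0.616, 0.788, 0.001, 0.0]
contact_force: [0.0, 0.4, -0.4]
width: 0.505
t 36.38 pos [ 512.9 -299.    -7.6] w 0.505 F [ 0.   0.4 -0.4] | shift [-0.004  -0.0016  0.0104] rot [ 0.003 -0.001  0.01 ]
```

```bash

python3 -m jog '[[[-0.004,-0.0012,0.006,0,0,0.01,0.5],[0,0,0.004,0,0,0,0.45],[0,0,0,0,0,0,0.45]]]' 40
python3 -c "
from h import *
to([512.4,-303.2,-18],Rdown(np.deg2rad(13.7+90)))
"
```

```text
time_s: 36.75
ee_pos: [514.3, -304.4, -15.5]
tcp_rot: [0.618, 0.786, 0.001, 0.002]
contact_force: [0.4, 0.5, -0.4]
width: 0.448
t 36.75 pos [ 514.3 -304.4  -15.5] w 0.448 F [ 0.4  0.5 -0.4] | shift [ 0.0016 -0.0015  0.0025] rot [ 0.008  0.005 -0.   ]
```

```bash

python3 -m jog '[[[0.0012,-0.0018,0.002,0.008,0.005,0,0.4],[0,0,0,0,0,0,0.05],[0,0,0,0,0,0,0.05],[0,0,0,0,0,0,0.05],[0,0,0,0,0,0,0.05]]]' 80
python3 -c "
from h import *
to([512.4,-303.2,-18],Rdown(np.deg2rad(13.7+90)))
snap('wrist','w17'); snap('side','s17'); crop('s17',220,60,340,170,6,'c10')
"
```

```text
time_s: 37.38
ee_pos: [512.7, -304.2, -16.8]
tcp_rot: [0.618, 0.786, -0.0, 0.001]
contact_force: [-0.4, 0.3, -0.4]
width: 0.176
t 37.38 pos [ 512.7 -304.2  -16.8] w 0.176 F [-0.4  0.3 -0.4] | shift [ 0.0011 -0.0001  0.0012] rot [ 0.001  0.002 -0.   ]
```

View pics/w17.png

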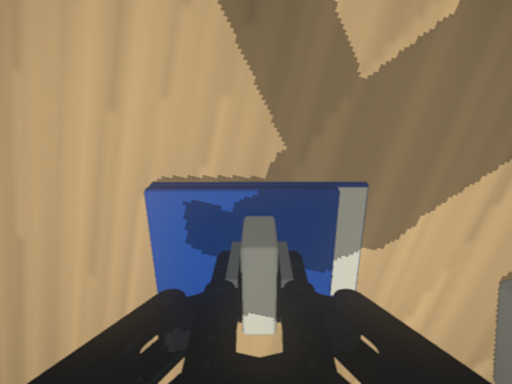

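View pics/c10.png

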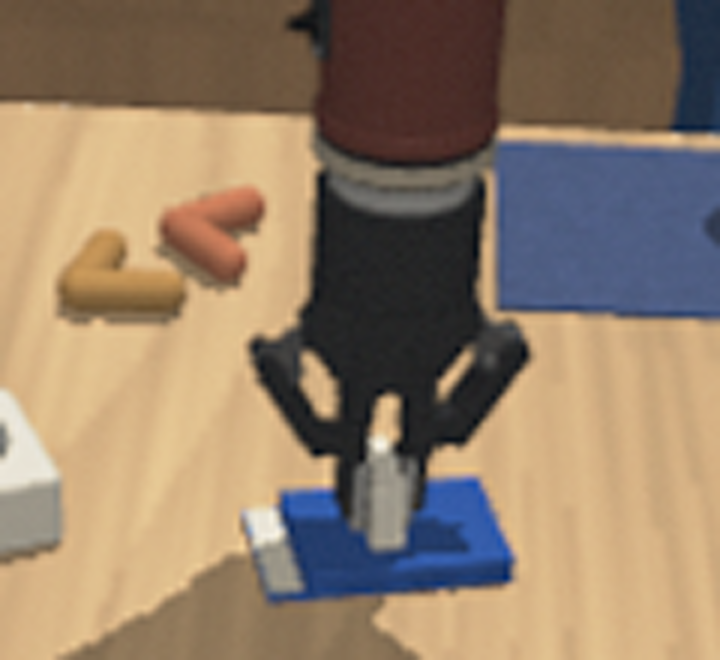

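The rib is gripped, width 0.176. I lift it, turn it to the magazine's yaw, then measure the cover in the hand.

```bash

python3 -m jog '[[[0,0,-0.02,0,0,0,0.05],[0,0,-0.03,0,0,0,0.05],[0,0,-0.03,0,0,0.15,0.05],[0,0,-0.03,0,0,0.17,0.05],[0,0,-0.01,0,0,0,0.05],[0,0,0,0,0,0,0.05]]]' 80
python3 -c "
from h import *
s=env.get_state(); p,d,C=snap('wrist','w18')
Rc=R.from_quat(s['tcp_rot']).as_matrix(); P=np.array(s['ee_pos'])
X=(cloud(d,C)-P)@Rc  # tool coords
np.save('pics/w18t.npy',X)
m=(d>0)&(abs(X[...,1])<80)&(abs(X[...,0])<60)&(X[...,2]>-45)&(X[...,2]<-5)
hsv=cv2.cvtColor(p,cv2.COLOR_BGR2HSV)
b=m&(hsv[...,0]>100)&(hsv[...,0]<130)&(hsv[...,1]>120)
w=m&(hsv[...,1]<60)&(hsv[...,2]>90)
q=X[b]; print('blue',q.min(0).round(1),q.max(0).round(1),np.median(q[:,2]).round(1))
q=X[w&(X[...,1]>30)]; print('stripe',len(q), q.min(0).round(1) if len(q) else '',q.max(0).round(1) if len(q) else '')
for v in range(190,330,10): 
    for u in (165,200,320,345,358,362,365,370): pass
to(mag(-46,0,120),Rdown(YAW+np.pi/2))
"
```

```text
time_s: 38.22
ee_pos: [512.3, -303.7, 110.7]
tcp_rot: [0.679, 0.734, 0.0, 0.001]
contact_force: [0.1, -0.1, -1.3]
width: 0.174
blue [-28.2 -59.3 -44.8] [ 38.   50.  -19.4] -32.0
stripe 2754 [-35.   40.7 -31.6] [ 37.5  59.6 -19.4]
t 38.27 pos [ 512.1 -303.5  110.1] w 0.178 F [ 0.2 -0.8 -1.4] | shift [ 0.3162  0.015  -0.01  ] rot [ 0.001  0.001 -0.004]
```

View pics/w18.png

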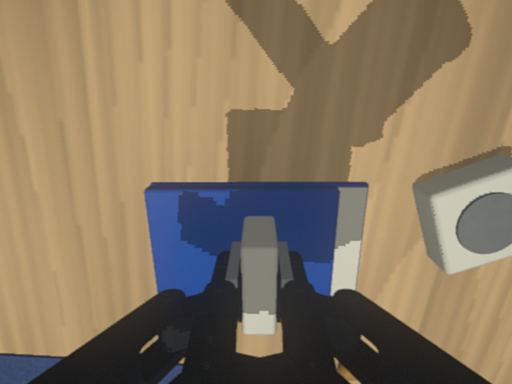

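```bash

python3 -c "
from h import *
p,d,C=load('w15'); X=cloud(d,C)-MO; c,s=np.cos(YAW),np.sin(YAW)
M=np.stack([X[...,0]*c+X[...,1]*s,-X[...,0]*s+X[...,1]*c,X[...,2]],-1)
m=(d>0)&(abs(M[...,2]-74)<2.5)&(M[...,0]<-100)&(M[...,0]>-130)
k,l,st,_=cv2.connectedComponentsWithStats(m.astype(np.uint8))
for i in range(1,k):
    if st[i][4]>10: print('catch',st[i],M[l==i].min(0).round(1),M[l==i].max(0).round(1))
m=(d>0)&(abs(M[...,2]-84)<2.5)&(M[...,0]<14)&(M[...,0]>-20)
k,l,st,_=cv2.connectedComponentsWithStats(m.astype(np.uint8))
for i in range(1,k):
    if st[i][4]>10: print('ear',st[i],M[l==i].min(0).round(1),M[l==i].max(0).round(1))
def Rc(t): return Rdown(YAW+np.pi/2)@R.from_rotvec([np.deg2rad(t),0,0]).as_matrix()
to(mag(-25,0,105)-Rc(12)@np.array([0.7,60,-17]),Rc(0))
"
crop() { :; }
cat >> h.py <<'E'
def Rc(t): return Rdown(YAW+np.pi/2)@R.from_rotvec([np.deg2rad(t),0,0]).as_matrix()
LIP=np.array([0.7,60,-17.])
def cov(lx,lz,t): return to(mag(lx,0,lz)-Rc(t)@LIP,Rc(t))
def lipnow():
    s=env.get_state(); Rm=R.from_quat(s['tcp_rot']).as_matrix(); P=np.array(s['ee_pos'])
    c,q=np.cos(YAW),np.sin(YAW)
    for n,v in [('lip',LIP),('front',LIP-[0,120,0])]:
        w=P+Rm@v-MO; print(n,np.round([w[0]*c+w[1]*q,-w[0]*q+w[1]*c,w[2]],1))
    e=R.from_matrix(Rc(0).T@Rm).as_rotvec(); print('rot deg',np.degrees(e).round(2))
E
```

```text
catch [215 212  14  12 149] [-122.5   25.4   71.5] [-112.6   36.9   75.4]
catch [287 212  15  12 151] [-122.5  -36.9   71.5] [-112.6  -24.7   75.7]
ear [203  45  22  25 515] [-1.2 23.1 81.5] [13.9 37.3 86. ]
ear [290  45  22  24 498] [ -0.8 -36.8  81.5] [ 13.9 -22.7  86.3]
t 38.27 pos [ 512.1 -303.5  110.1] w 0.178 F [ 0.2 -0.8 -1.4] | shift [ 0.3154 -0.0262  0.0091] rot [ 0.001  0.001 -0.004]
```

The magazine frame checks out: catches at x -122.5 to -112.6, ears at |y| 23 to 37, about 0.5 mm off in x. I carry the cover across.

```bash
sed -i 's/548.8,16.5,0/548.3,16.5,0/' h.py
python3 -m jog '[[[0.03,-0.003,0,0,0,0,0.05],[0.045,-0.004,0,0,0,0,0.05],[0.05,-0.004,0,0,0,0,0.05],[0.05,-0.004,0,0,0,0,0.05],[0.05,-0.004,0,0,0,0,0.05],[0.045,-0.004,0,0,0,0,0.05],[0.03,-0.003,0,0,0,0,0.05],[0.01,0,0,0,0,0,0.05],[0,0,0,0,0,0,0.05]]]' 80
python3 -c "
from h import *
lipnow(); cov(-25,105,12)
"
```

```text
time_s: 39.4
ee_pos: [451.1, 14.3, 97.8]
tcp_rot: [0.677, 0.736, -0.004, -0.009]
contact_force: [0.4, -0.2, -1.0]
width: 0.175
lip [-36.7   6.3 113.7]
front [-156.7    5.7  115.9]
rot deg [ 1.06  0.47 -0.28]
t 39.4 pos [451.1  14.3  97.8] w 0.175 F [ 0.4 -0.2 -1. ] | shift [-0.0062  0.0097 -0.0033] rot [ 0.382 -0.015  0.011]
```

```bash

python3 -m jog '[[[-0.006,0.009,-0.003,0.19,-0.015,0.011,0.05],[0,0,0,0.19,0,0,0.05],[0,0,0,0,0,0,0.05]]]' 80
python3 -c "
from h import *
lipnow(); cov(-8,68,12)
"
```

```text
time_s: 39.78
ee_pos: [460.2, 5.8, 98.9]
tcp_rot: [0.676, 0.729, -0.079, -0.073]
contact_force: [0.8, -0.6, -1.8]
width: 0.175
lip [-26.4  -3.2 102.6]
front [-143.6   -2.9  128.3]
rot deg [ 1.236e+01 -1.000e-02  1.300e-01]
t 39.77 pos [460.2   5.8  98.9] w 0.175 F [ 0.8 -0.6 -1.8] | shift [0.0031 0.0255 0.0303] rot [-0.013 -0.    -0.005]
```

```bash

python3 -m jog '[[[0.003,0.006,0.01,0,0,-0.005,0.05],[0,0.009,0.01,0,0,0,0.05],[0,0.008,0.008,0,0,0,0.05],[0,0,0,0,0,0,0.05]]]' 80
python3 -c "
from h import *
lipnow(); cov(-8,68,12)
snap('side','s19'); crop('s19',170,140,340,260,4.5,'c11'); snap('wrist','w19')
"
```

```text
time_s: 40.28
ee_pos: [476.3, 9.1, 63.5]
tcp_rot: [0.675, 0.73, -0.078, -0.073]
contact_force: [-0.1, 0.2, -1.3]
width: 0.177
lip [-10.1  -1.1  67.4]
front [-127.4   -1.    92.9]
rot deg [12.25  0.04  0.07]
t 40.27 pos [476.3   9.1  63.5] w 0.177 F [-0.1  0.2 -1.3] | shift [ 0.001   0.002  -0.0008] rot [-0.009 -0.002 -0.002]
```

View pics/c11.png

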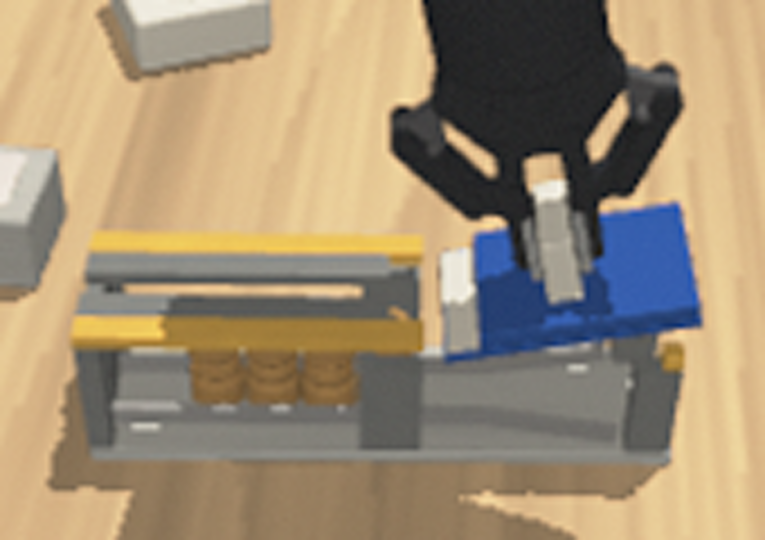

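View pics/w19.png

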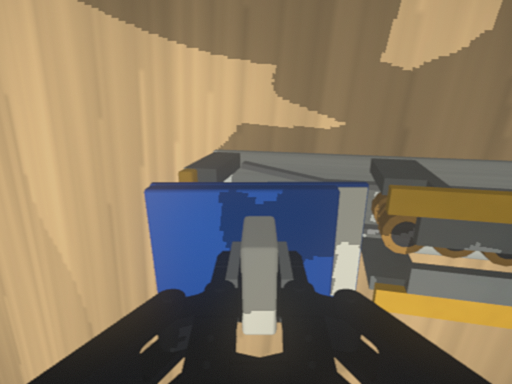

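```bash

python3 -c "
from h import *
p,d,C=load('s19'); print(proj(C,mag(-10.1,36,67.4)),proj(C,mag(-127.4,36,92.9)))
p,d,C=load('w19'); X=cloud(d,C)-MO; c,s=np.cos(YAW),np.sin(YAW)
M=np.stack([X[...,0]*c+X[...,1]*s,-X[...,0]*s+X[...,1]*c,X[...,2]],-1)
for v in (188,200,215,230,245,260):
    print(v,[(u,M[v,u].round(1).tolist()) for u in (344,352,358,361,364,367)])
"

```

```text
[268.13354452 220.86183041] [325.59943758 212.6209303 ]
188 [(344, [-22.6, 32.9, 75.5]), (352, [-18.3, 32.9, 74.5]), (358, [-15.2, 33.2, 74.7]), (361, [-13.6, 33.2, 74.4]), (364, [-11.9, 33.0, 73.6]), (367, [-10.1, 32.5, 71.4])]
200 [(344, [-22.0, 26.3, 76.3]), (352, [-17.8, 26.5, 76.1]), (358, [-14.5, 26.3, 74.8]), (361, [-12.7, 25.9, 73.3]), (364, [-11.1, 26.0, 73.2]), (367, [0.5, 4.0, 8.5])]
215 [(344, [-21.1, 17.0, 75.4]), (352, [-16.7, 17.0, 74.4]), (358, [-13.3, 16.7, 73.0]), (361, [-11.9, 17.3, 74.1]), (364, [-9.9, 16.4, 71.5]), (367, [2.0, -8.5, 8.1])]
230 [(344, [-20.3, 7.8, 75.5]), (352, [-16.0, 8.4, 75.9]), (358, [-12.6, 8.4, 75.0]), (361, [-10.8, 7.7, 73.2]), (364, [-0.6, -16.5, 19.4]), (367, [1.8, -16.9, 17.9])]
245 [(344, [-19.5, -1.4, 76.1]), (352, [-14.9, -1.7, 74.5]), (358, [-11.7, -1.1, 75.0]), (361, [-0.8, -31.4, 15.4]), (364, [0.1, -27.1, 23.3]), (367, [2.5, -27.4, 22.3])]
260 [(344, [-18.5, -11.9, 74.9]), (352, [-13.9, -11.6, 74.5]), (358, [-10.3, -12.0, 73.0]), (361, [2.8, -52.6, 1.6]), (364, [-0.9, -32.0, 37.3]), (367, [-0.1, -27.7, 44.4])]
```

The lip measures x≈-9.5, top z≈72.5. Predicted was -9.1 and 72.3, so the hand model holds. Now I slide the lip into the slot.

```bash

python3 -c "
from h import *
cov(-4,67,12);cov(12.5,66.5,12)"
python3 -m jog '[[[0.001,0.005,0,-0.009,-0.002,0,0.05],[0,0.004,0.0005,0,0,0,0.05],[0,0.004,0.001,0,0,0,0.05],[0,0,0,0,0,0,0.05]]]' 80
python3 -c "
from h import *
lipnow(); cov(12.5,66.5,12)
"
```

```text
t 40.38 pos [476.6   9.1  64.4] w 0.174 F [-0.3  1.3 -1.5] | shift [0.0011 0.006  0.0002] rot [-0.007 -0.001 -0.002]
t 40.38 pos [476.6   9.1  64.4] w 0.174 F [-0.3  1.3 -1.5] | shift [ 0.0011  0.0223 -0.0027] rot [-0.007 -0.001 -0.002]
time_s: 40.88
ee_pos: [490.7, 11.2, 61.2]
tcp_rot: [0.675, 0.73, -0.076, -0.069]
contact_force: [0.0, 0.2, -1.2]
width: 0.173
lip [ 4.4 -0.1 65.6]
front [-113.1    0.    90. ]
rot deg [11.77 -0.07  0.04]
t 40.88 pos [490.7  11.2  61.2] w 0.173 F [ 0.   0.2 -1.2] | shift [ 0.      0.0077 -0.0028] rot [ 0.008  0.002 -0.002]
```

```bash

python3 -m jog '[[[0,0.003,-0.001,0.008,0.002,0,0.05],[0,0.003,-0.001,0,0,0,0.05],[0,0.001,0,0,0,0,0.05],[0,0,0,0,0,0,0.05]]]' 80
python3 -c "
from h import *
lipnow(); cov(12.5,66,8); snap('side','s20'); crop('s20',170,140,340,260,4.5,'c12')
"
```

```text
time_s: 41.38
ee_pos: [498.6, 11.8, 61.7]
tcp_rot: [0.675, 0.73, -0.077, -0.071]
contact_force: [-0.5, -0.1, -1.4]
width: 0.176
lip [12.3 -0.2 65.9]
front [-1.051e+02 -1.000e-01  9.090e+01]
rot deg [ 1.202e+01 -1.000e-02  5.000e-02]
t 41.38 pos [498.6  11.8  61.7] w 0.176 F [-0.5 -0.1 -1.4] | shift [0.0001 0.0015 0.004 ] rot [-0.14   0.    -0.002]
```

View pics/c12.png

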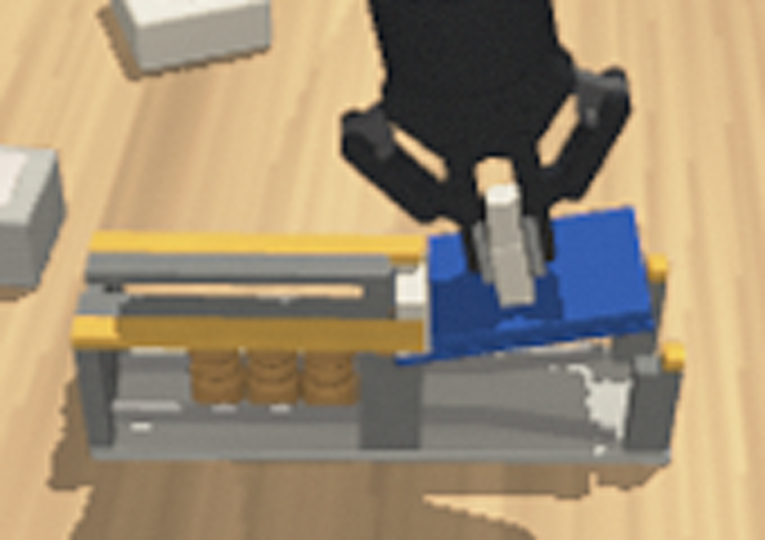

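The lip is hooked under the yellow ears, with the near ear overlapping it at (410,350), and no force has built up. Now I swing down about the lip.

```bash

python3 -m jog '[[[0,0.0006,0.002,-0.07,0,-0.002,0.05],[0,0.0006,0.002,-0.07,0,0,0.05],[0,0.0006,0.002,-0.07,0,0,0.05],[0,0,0,0,0,0,0.05]]]' 80
python3 -c "
from h import *
lipnow(); cov(12.5,65.5,2)
"
```

```text
time_s: 41.92
ee_pos: [498.8, 11.9, 55.2]
tcp_rot: [0.678, 0.733, -0.038, -0.035]
contact_force: [-0.2, 0.1, -1.6]
width: 0.177
lip [11.7 -0.  66. ]
front [-107.7   -0.    78.3]
rot deg [ 5.88  0.   -0.01]
t 41.92 pos [498.8  11.9  55.2] w 0.177 F [-0.2  0.1 -1.6] | shift [0.     0.0022 0.0044] rot [-0.136 -0.     0.   ]
```

```bash

python3 -m jog '[[[0,0.0010,0.0022,-0.07,0,0,0.05],[0,0.0008,0.0022,-0.066,0,0,0.05],[0,0.0003,0.001,-0.03,0,0,0.05],[0,0,0,0,0,0,0.05]]]' 80
python3 -c "
from h import *
lipnow(); cov(12.5,64.2,0)
"
```

```text
time_s: 42.42
ee_pos: [501.1, 11.9, 50.2]
tcp_rot: [0.679, 0.734, -0.007, -0.006]
contact_force: [0.3, -1.1, -0.8]
width: 0.176
lip [12.9 -0.2 66.1]
front [-107.1   -0.2   68.4]
rot deg [ 1.09 -0.01 -0.  ]
t 42.42 pos [501.1  11.9  50.2] w 0.176 F [ 0.3 -1.1 -0.8] | shift [ 0.0002 -0.      0.003 ] rot [-0.038  0.     0.   ]
```

```bash

python3 -m jog '[[[0,0,0.0015,-0.038,0,0,0.05],[0,0,0.001,0,0,0,0.05],[0,0,0,0,0,0,0.05]]]' 80
python3 -c "
from h import *
lipnow(); cov(12.5,64,0); snap('side','s21'); crop('s21',170,140,340,260,4.5,'c13')
"
```

```text
time_s: 42.8
ee_pos: [501.5, 11.8, 47.8]
tcp_rot: [0.679, 0.734, 0.0, 0.0]
contact_force: [-0.3, 0.7, -1.4]
width: 0.176
lip [13.  -0.3 64.9]
front [-107.    -0.3   64.8]
rot deg [-0.05 -0.01 -0.  ]
t 42.8 pos [501.5  11.8  47.8] w 0.176 F [-0.3  0.7 -1.4] | shift [ 0.0003 -0.0005  0.0008] rot [0.002 0.    0.   ]
```

View pics/c13.png

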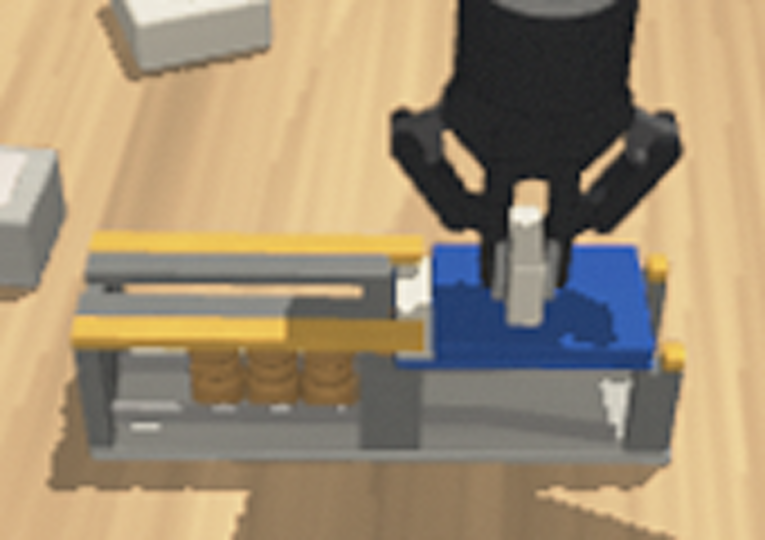

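The cover is level inside the catches, perhaps 1 mm above its posts. I lower until the weight comes off.

```bash

python3 -m jog '[[[0.0003,0,0.0008,0,0,0,0.05],[0,0,0.0005,0,0,0,0.05],[0,0,0,0,0,0,0.05]]]' 60
python3 -c "
from h import *
lipnow(); cov(12.5,64,0)
"
```

```text
time_s: 43.22
ee_pos: [501.7, 12.0, 47.2]
tcp_rot: [0.679, 0.734, 0.0, 0.0]
contact_force: [-0.8, -0.6, -1.9]
width: 0.177
lip [13.2 -0.1 64.3]
front [-1.068e+02 -1.000e-01  6.420e+01]
rot deg [-0.04 -0.02 -0.01]
t 43.23 pos [501.7  12.   47.2] w 0.177 F [-0.8 -0.6 -1.9] | shift [ 0.0001 -0.0007  0.0002] rot [0.001 0.001 0.   ]
```

```bash

python3 -m jog '[[[0,0,0.0012,0,0,0,0.05],[0,0,0,0,0,0,0.05]]]' 60
python3 -c "
from h import *
lipnow(); cov(12.5,64,0)
"
```

```text
time_s: 43.48
ee_pos: [502.1, 12.1, 47.3]
tcp_rot: [0.679, 0.734, 0.0, 0.001]
contact_force: [0.4, 0.2, -2.6]
width: 0.179
lip [13.6 -0.1 64.4]
front [-1.064e+02 -1.000e-01  6.430e+01]
rot deg [-0.06 -0.03 -0.02]
t 43.48 pos [502.1  12.1  47.3] w 0.179 F [ 0.4  0.2 -2.6] | shift [ 0.0001 -0.0011  0.0003] rot [0.002 0.001 0.001]
```

```bash

python3 -m jog '[[[0,-0.0006,0.002,0,0,0,0.05],[0,0,0.001,0,0,0,0.05],[0,0,0,0,0,0,0.05]]]' 60
python3 -c "
from h import *
lipnow(); cov(12.5,64,0)
"
```

```text
time_s: 43.85
ee_pos: [502.3, 12.1, 47.3]
tcp_rot: [0.679, 0.735, 0.0, 0.001]
contact_force: [-0.7, 0.8, -1.7]
width: 0.178
lip [13.7 -0.1 64.4]
front [-1.063e+02 -1.000e-01  6.420e+01]
rot deg [-0.1  -0.04 -0.04]
t 43.85 pos [502.3  12.1  47.3] w 0.178 F [-0.7  0.8 -1.7] | shift [ 0.0001 -0.0013  0.0003] rot [0.003 0.001 0.001]
```

```bash

python3 -m jog '[[[0,-0.001,0.003,0,0,0,0.05]]]' 60
python3 -m jog '[[[0,0,0.003,0,0,0,0.05]]]' 60
python3 -c "
from h import *
lipnow(); cov(12.5,64,0)
p,d,C=snap('wrist','w22'); X=cloud(d,C)-MO; c,s=np.cos(YAW),np.sin(YAW)
M=np.stack([X[...,0]*c+X[...,1]*s,-X[...,0]*s+X[...,1]*c,X[...,2]],-1)
hsv=cv2.cvtColor(p,cv2.COLOR_BGR2HSV); b=(hsv[...,0]>100)&(hsv[...,0]<130)&(hsv[...,1]>120)&(d>0)&(M[...,2]>72)&(M[...,2]<86)
print(np.median(M[b][:,2]), M[b].min(0),M[b].max(0)); A=np.c_[M[b][:,:2],np.ones(b.sum())]; print(np.linalg.lstsq(A,M[b][:,2],rcond=None)[0])
"
```

```text
time_s: 43.98
ee_pos: [502.5, 12.0, 47.1]
tcp_rot: [0.679, 0.735, 0.001, 0.001]
contact_force: [-12.9, 2.0, 38.0]
width: 0.175
time_s: 44.1
ee_pos: [502.5, 12.0, 47.1]
tcp_rot: [0.678, 0.735, 0.0, 0.001]
contact_force: [-19.3, 1.3, 34.0]
width: 0.174
lip [13.9 -0.1 64.2]
front [-106.1   -0.2   64. ]
rot deg [-0.12 -0.04 -0.06]
t 44.1 pos [502.5  12.   47.1] w 0.174 F [-19.3   1.3  34. ] | shift [ 0.0001 -0.0015  0.0001] rot [0.004 0.002 0.002]
79.15350728534892 [-105.80863835  -28.94911052   72.00287269] [-5.35134641 37.22401215 84.54736097]
[-8.47011597e-04 -1.60688071e-02  7.91857501e+01]
```

View pics/w22.png

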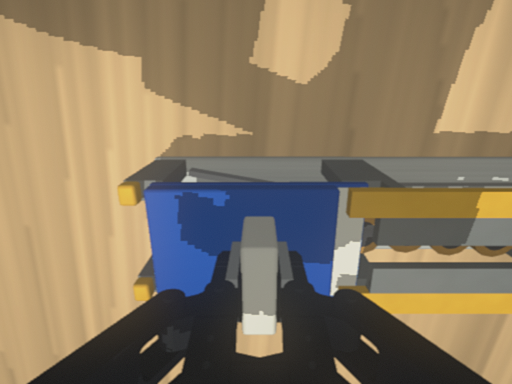

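It is seated. Upward force appears when I press, and the panel top reads z=79.15 against an expected 79. I relax, release and withdraw.

```bash

python3 -m jog '[[[0,0,-0.0003,0,0,0,0.05],[0,0,0,0,0,0,0.05]]]' 30
python3 -m jog '[[[0,0,0,0,0,0,0.25],[0,0,0,0,0,0,0.4],[0,0,0,0,0,0,0.45],[0,0,0,0,0,0,0.45],[0,0,-0.02,0,0,0,0.45],[0,0,-0.03,0,0,0,0.45],[0,0,-0.04,0,0,0,0.45],[0,0,-0.03,0,0,0,0.45],[0,0,0,0,0,0,0.45]]]' 40
python3 -c "
from h import *
to([0,0,0])
p,d,C=snap('wrist','w23'); snap('side','s23'); crop('s23',170,170,340,260,4.5,'c14'); snap('scene','c23')
X=cloud(d,C)-MO; c,s=np.cos(YAW),np.sin(YAW)
M=np.stack([X[...,0]*c+X[...,1]*s,-X[...,0]*s+X[...,1]*c,X[...,2]],-1)
hsv=cv2.cvtColor(p,cv2.COLOR_BGR2HSV); b=(hsv[...,0]>100)&(hsv[...,0]<130)&(hsv[...,1]>120)&(d>0)&(M[...,2]>76)&(M[...,2]<82)
q=M[b]; print(np.median(q[:,2]),cv2.minAreaRect(q[:,:2].astype(np.float32)), q.min(0),q.max(0)); A=np.c_[q[:,:2],np.ones(len(q))]; print(np.linalg.lstsq(A,q[:,2],rcond=None)[0])
"
```

```text
time_s: 44.4
ee_pos: [503.0, 12.0, 47.7]
tcp_rot: [0.678, 0.735, 0.001, 0.002]
contact_force: [-0.3, -0.3, -1.2]
width: 0.175
time_s: 45.52
ee_pos: [501.6, 12.1, 168.9]
tcp_rot: [0.678, 0.735, 0.0, 0.0]
contact_force: [-0.0, 0.3, 0.3]
width: 0.453
t 45.52 pos [501.6  12.1 168.9] w 0.453 F [-0.   0.3  0.3] | shift [ 0.0277 -0.5011  0.1686] rot [0. 0. 0.]
79.24148503636151 ((-55.02299499511719, 0.3743476867675781), (99.87030792236328, 72.5439682006836), 0.1784662902355194) [-105.05793933  -35.85483367   76.02844881] [-5.04838239 36.7218453  81.94078533]
[-4.32857988e-04 -3.09160799e-03  7.92250857e+01]
```

View pics/w23.png

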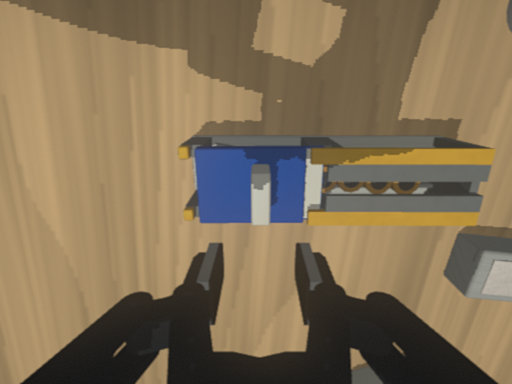

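View pics/c14.png

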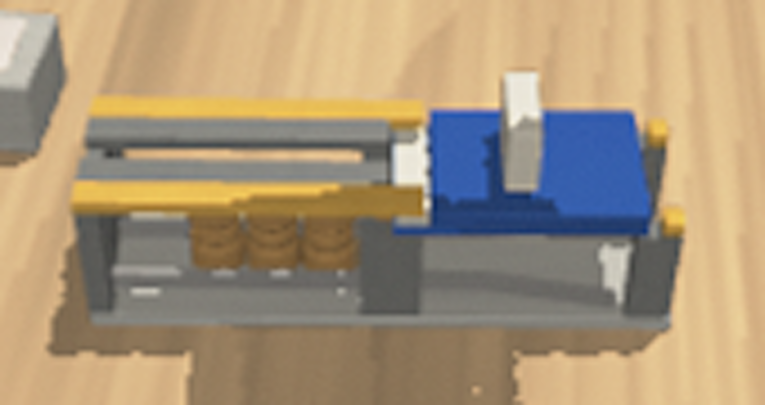

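View pics/c23.png

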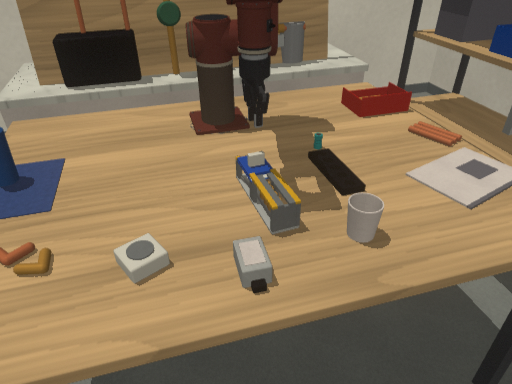

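The cover lies flat: panel top z=79.2, slope under 0.2°, yaw error about 0.2°, y offset 0.4 mm, lip at x≈14. All bystanders stand where they were. I'm handing in.

```bash
python3 -c "
from plant import env
print(env.job_done())"
```

```text
the job is handed in; nothing more can be done
None
```

The job is handed in at about 46 s of robot time. All four brass fittings (one tray cavity was empty) stand upright in single file under the hood, and the blue cover is closed over the loading bay.

**Last checks**
- **Fittings:** the rearmost one's middle measured about 17 mm past the hood's front edge after the final push. With the cover on, three are visible in the side view. The fourth sits behind the hood post there, so it was last seen directly just before the cover went on.
- **Cover:** the panel top is at z = 79.2 (79 expected), it is flat and square to about 0.2° and centred to about 0.4 mm. The lip edge is at x ≈ 14 (8 to 18 allowed), and the front edge is about 6 mm inside the catches.
- **Bystanders:** the cup, junction box, valve head and turquoise look-alike appear unmoved in the last pictures. I did not measure them.

**What disagreed or went wrong**
- **Reported tool point:** it lay about 38 to 42 mm beyond the real fingertips. My first grasp therefore closed on air above the fitting, without touching it. I corrected for this in every later move.
- **Cover seating force:** small downward commands had no effect, so I pressed harder. The force peaked at about 38 N upward with 13 to 19 N sideways, through the gripped cover. It was back to about 1 N before I released.

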